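# Stack the pen cases from the drawer

### The arm

A 6-joint arm with a two-finger parallel gripper is mounted at the origin on the work surface. World frame = base frame: x ahead of the robot, y to its left, z up, the work surface at z = 0. Lengths are in m, angles in degrees, forces in N, time in s.
With the tool pointing down it reaches from about 0.4 to 0.825 m from the base axis. Payload 7 kg.
Tool frame: the origin (TCP) lies between the finger pads; the fingertips stand 22 mm ahead of it and the grasp point (between the pads) lies 3 mm ahead of it; z points along the fingers, y is the line along which they close (so a half turn about z gives the same grasp; the last joint's range is limited). The gripper opens to 88 mm and grips with 3 to 60 N. Pads are 19 mm wide; open, the fingers measure 130 mm over their backs; the gripper's body (78 mm by 193 mm) begins 47 mm behind the grasp point.
Start: joints at [87.554, 20.546, 0.682, 0, -70.136, -16.507], TCP at [0.219, 0.638, 0.249] pointing down, gripper open.
Joint ranges: [-176.03, 176.03], [-82.01, 121.73], [-58.28, 71.71], [-173.87, 95.51], [-174.79, -0.11], [-173.66, 173.66]. Speed limits (degrees/s): [136.94, 136.94, 172.46, 180, 180, 180].

### API

Orientations are given as [roll, pitch, yaw] about the fixed x, y, z axes, in that order (R = Rz(yaw) Ry(pitch) Rx(roll)).
In Python, from plant import ctrl gives the robot as it stands.
- The arm moves only by the tool apply_moves, never from a script. Its argument "targets" is a list of rows, each an object with "travel": the shift along the tool's x, y, z in mm, a list of three; "roll": the turn about the tool's z in degrees; "jaw": the finger opening in mm, from 0 to 87.6. In form: [{"travel": [tx, ty, tz], "roll": roll, "jaw": jaw}, ...]. A call has 1 to 10 rows; each row shifts and turns the commanded pose from where the row before left it, along the tool's axes as they then stand; what a row does not reach is not made up. A row lasts 1/10 s, in which the tool goes at most 50 mm and 8.59 degrees, less where a joint would pass 70% of its speed; a pose out of reach is approached as far as the arm can. A call with a gripper value outside its range is refused whole. The fingers move at their own pace and stop on an object; the grip force is fixed at half the most. Time passes only in rows, so rows that do not move let the fingers close. It gives the time, the measured TCP pose, the force, the opening and the grip force at its end, in the units of the state.
- ctrl.get_obs(): the state, without advancing time (a new reading comes with each control period).
- ctrl.snapshot(name): name is "scene" or "top" or "wrist"; returns the picture (384x512x3 uint8, red, green, blue); there is no depth.
- ctrl.calibration(name): a dict with "K" (3x3 intrinsics, pixels), "extrinsics" (4x4, takes a point from camera to world coordinates); the wrist camera has in their place "hand_eye" (4x4, takes a point from camera to tool coordinates, whose origin is the TCP and whose axes are the flange's). Camera axes: x right, y down, z forward; pixel columns grow to the right and rows downward; lengths in m; the calibration is good to about 2 mm. A picture is of the moment at which its call begins: read the wrist's pose just before it. calibration takes no time and is no camera call.
- ctrl.close_job(): hands the job in; it is judged then, once.
The state is a dict: "clock": time; "joint_pos": joint angles; "qvel": joint speeds; "tau": joint torques, N m; "tool_pos": TCP position; "orientation": TCP orientation; "force": force on the tool from outside, world axes, zero at the start; "moment": the same for the moment, N m; "opening": finger opening in m; "gripper_force": force on a finger pad.
Only numpy, scipy, OpenCV 4.12 (cv2) and the standard library are available. Lean on these libraries where they do the work, as an engineer would, in place of code of your own. Each camera call takes 0.05 s, during which the arm holds its last target. There are 200 camera calls.

### The job

Pull the drawer of the bench unit all the way out to its stop, take out the two closed wooden cases and stack them centred and square, long sides parallel, on the large case standing on the bench: the medium one first, the small one on top. Set the cases down, do not drop them, then push the drawer fully home. Leave the large case and the other things on the bench where they are.

Things in the scene. Friction and masses are not known exactly. Their poses are not given: they have to be found in the camera images.
- unit: Plywood drawer unit, 360 wide, 320 deep. Origin on the bench, mid-front, in the plane of the closed drawer's face; x points into the unit (the drawer slides out along -x). An overhanging shelf board, 380 wide, 155 to 173 mm above the bench, reaches 40 mm out from that face, over the closed drawer's knob: no room for a vertical gripper. Jars and blanks on it reach 230 mm.
- drawer_knob (a point): Centre of the grip of the drawer's turned dark wooden knob, 60 mm above the bench, 35 mm out from the middle of the drawer's front face. The knob's axis lies along the unit's x; its head is 28 mm across and spans 27 to 43 mm out from the face, on a neck 12 mm across.
- drawer (a joint): Opening of the drawer in m: 0 home, 0.200 at its stop (starts up to 0.010 ajar); stiff slide, 4 N of friction. Tray floor 20 mm above the bench, side walls 6 thick up to 66 mm, front panel 15 thick up to 88 mm, inner width 318; a drill block is fixed from 210 mm behind the front face. The cases lie in its front half, side by side, long sides along the unit's y.
- case_large: Large closed wooden case standing on the open bench, 64 (x) x 150 (y) x 36 (z) mm, the foot of the column. Origin at the centre of its underside.
- case_medium: Medium closed wooden case in the drawer, 56 (x) x 125 (y) x 32 (z) mm. Origin at the centre of its underside. Left or right half of the drawer varies.
- case_small: Small closed wooden case in the drawer, 48 (x) x 95 (y) x 28 (z) mm. Origin at the centre of its underside.
- glue: White glue bottle, 44 across, 110 high, a bystander. Origin: centre of underside.
- jar: Amber glass jar, 70 across, 80 high, a bystander. Origin: centre of underside.
- sanding_block: Cork sanding block, 70 x 110 x 26 mm, a bystander. Origin: centre of underside.
- gouge: Turning gouge with wooden handle lying on the bench, 420 long (x), 28 thick, a bystander. Origin: under its middle.
- blank: Square dark wood pen blank lying on the bench, 120 (x) x 22 x 22 mm, a bystander. Origin: centre of underside.
- live_centre: Steel lathe live centre standing point up, 48 across, 62 high, a bystander. Origin: centre of underside.
- mug: Blue mug, 80 across, 90 high, handle towards its +y, a bystander. Origin: centre of underside.
There are look-alikes about, which are no part of the job. Leave any pink or yellow look-alike of the case_large alone.

How it is judged (in metres and radians):
On the way, in this order (a step that is already met when the one before it is completed fails the run):
1. the drawer is pulled out to its stop, with both cases lying in it (value of joint drawer above 0.19 m and height (world z) of each of case_medium, case_small below 0.03 m), for 0.2 s.
2. the medium case stands square on the large one, released (x of case_medium in the frame of case_large between -0.008 and 0.008 m and y of case_medium in the frame of case_large between -0.008 and 0.008 m and z of case_medium in the frame of case_large between 0.032 and 0.04 m and angle between the y axis of case_medium and the y axis of case_large, either way round below 0.12 rad and angle between case_medium's own z axis and vertical below 0.06 rad and linear speed of case_medium below 0.02 m/s and contact force between the fingers and case_medium below 0.05 N), for 0.3 s.
3. the small case stands square on the medium one, released (x of case_medium in the frame of case_large between -0.008 and 0.008 m and y of case_medium in the frame of case_large between -0.008 and 0.008 m and z of case_medium in the frame of case_large between 0.032 and 0.04 m and angle between the y axis of case_medium and the y axis of case_large, either way round below 0.12 rad and angle between each of case_medium, case_small's own z axis and vertical below 0.06 rad and x of case_small in the frame of case_medium between -0.008 and 0.008 m and y of case_small in the frame of case_medium between -0.008 and 0.008 m and z of case_small in the frame of case_medium between 0.028 and 0.036 m and angle between the y axis of case_small and the y axis of case_medium, either way round below 0.12 rad and linear speed of case_small below 0.02 m/s and contact force between the fingers and case_small below 0.05 N), for 0.3 s.
At the end, for the whole second after the job is handed in: The medium case stands on the large case and the small case on the medium one, each centred within 8 mm in both directions on the one below, long sides parallel within 0.12 rad, level, at rest and released; the large case stands within 30 mm of where it was; the drawer is fully home (within 4 mm) (all of step 3 and linear speed of case_medium below 0.02 m/s and contact force between the fingers and case_medium below 0.05 N and angle between case_large's own z axis and vertical below 0.06 rad and distance of case_large from where it was at the start of the episode below 0.03 m and value of joint drawer below 0.004 m); the robot touches nothing.
It fails at once if a bystander was moved more than 30 mm (distance of any of glue, jar, sanding_block, gouge, blank, live_centre, mug from where it was at the start of the episode above 0.03 m).
It fails at once if a case was dropped (moves faster than 0.6 m/s out of the fingers) ((contact force between the fingers and case_medium below 0.05 N and linear speed of case_medium above 0.6 m/s) or (contact force between the fingers and case_small below 0.05 N and linear speed of case_small above 0.6 m/s)).
It also fails if it takes over 72 s, if anything falls off the work surface, if the arm or the gripper's body presses on something with over 40 N, if the wrist force passes 120 N, or if a joint passes its speed limit or range.

## Working session

There is one attempt and no reset: what is moved stays moved. The work goes in short steps, Python scripts to look and compute and a tool call to move; the robot and the scene stay as the last step left them, time stands still between calls to the robot, and variables do not carry over. Pictures are saved under pics/ and viewed, at most 10 in all, crops included, and the job is handed in when it is done.

Besides the shell and the picture viewer there is one more tool, called after "Call:" by a JSON object that holds its "fn" and its "kwargs", one argument or row to a line. apply_moves: Moves the arm, as the interface text tells. Its arguments: {"type":"object","properties":{"targets":{"type":"array","items":{"type":"object","properties":{"travel":{"type":"array","items":{"type":"number"}},"roll":{"type":"number"},"jaw":{"type":"number"}}}}},"required":["targets"]}

```bash
mkdir -p pics; ls; python3 - <<'E'
from plant import ctrl
import cv2,numpy as np
np.set_printoptions(precision=4,suppress=True)
o=ctrl.get_obs();print(o)
for n in("scene","top"):
    im=ctrl.snapshot(n);cv2.imwrite(f"pics/{n}0.png",im[...,::-1]);c=ctrl.calibration(n);print(n,c["K"],c["extrinsics"])
print(ctrl.calibration("wrist"))
a=cv2.imread("pics/scene0.png");b=cv2.imread("pics/top0.png")
cv2.imwrite("pics/top0b.png",cv2.resize(b,(800,600),interpolation=cv2.INTER_CUBIC))
cv2.imwrite("pics/scene0b.png",cv2.resize(a,(800,600),interpolation=cv2.INTER_CUBIC))
E
```

```text
pics
{'clock': 0.0, 'joint_pos': array([ 87.5551,  20.5919,   0.6339,  -0.0197, -70.1354, -16.5071]), 'qvel': array([-0.0984,  0.06  ,  0.0573, -0.0007, -0.0039, -0.084 ]), 'tau': array([  0.0009, -58.2722,  29.305 ,   6.9975,   0.007 ,  -0.0001]), 'tool_pos': array([0.2191, 0.638 , 0.2476]), 'orientation': array([179.9051,  -0.0088, -18.9586]), 'force': array([-0.3813,  0.3045,  0.0176]), 'moment': array([0.0549, 0.0457, 0.0301]), 'gripper_force': 0.0, 'opening': 0.08751616572978956}
scene [[358.2223   0.     255.4539]
 [  0.     358.2223 186.7312]
 [  0.       0.       1.    ]] [[ 0.2086 -0.9159  0.343   0.099 ]
 [-0.978  -0.1931  0.079  -0.0023]
 [-0.0061 -0.352  -0.936   1.139 ]
 [ 0.      0.      0.      1.    ]]
top [[454.2009   0.     251.6204]
 [  0.     454.2009 199.9377]
 [  0.       0.       1.    ]] [[-0.0236 -0.9937  0.1092  0.3129]
 [-0.9997  0.0237 -0.0005  0.0813]
 [-0.0021 -0.1091 -0.994   2.0087]
 [ 0.      0.      0.      1.    ]]
{'K': array([[265.2548,   0.    , 250.6363],
       [  0.    , 265.2548, 193.5847],
       [  0.    ,   0.    ,   1.    ]]), 'hand_eye': array([[ 0.0001, -0.9571, -0.2896,  0.0783],
       [ 1.    ,  0.0003, -0.0008, -0.0008],
       [ 0.0008, -0.2896,  0.9571, -0.137 ],
       [ 0.    ,  0.    ,  0.    ,  1.    ]])}
```

View pics/top0b.png

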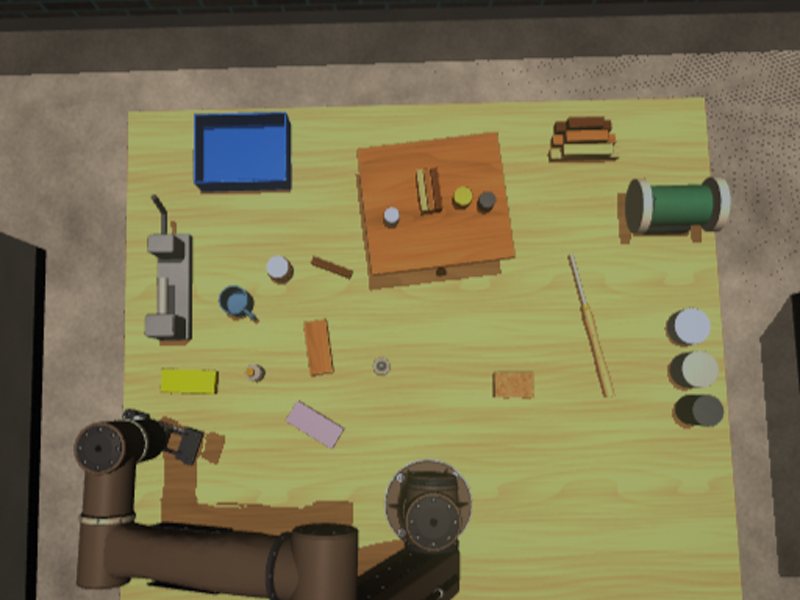

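View pics/scene0b.png

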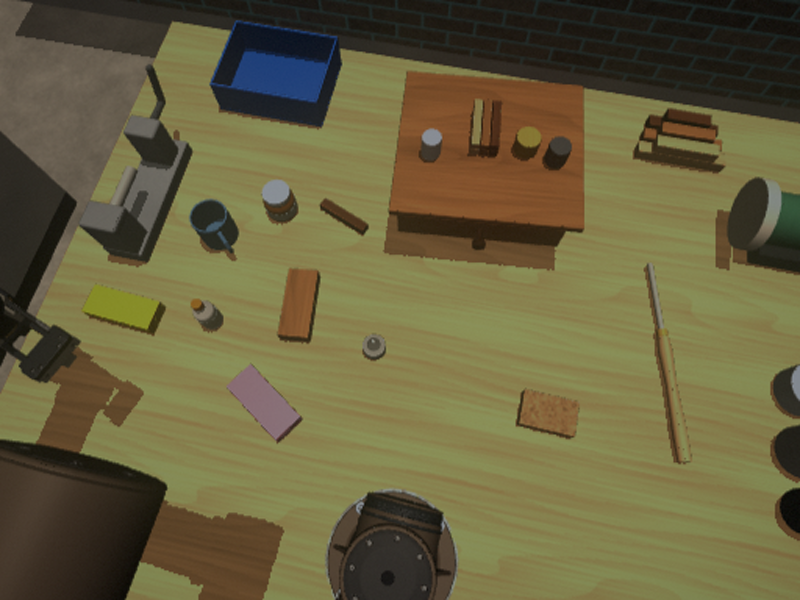

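The top picture shows the large case at about (318,347) of 800x600, with pink and yellow look-alikes at (315,424) and (189,381). The knob is at about (440,271), under the shelf edge that runs from (371,275) to (514,256). The scene picture shows the large case at (299,304) and the knob at (478,243). I'll zoom in for exact pixels.

```bash
cat > h.py <<'E'
import cv2,numpy as np
from plant import ctrl
np.set_printoptions(precision=4,suppress=True)
def ray(c,uv,T=None):
    T=c["extrinsics"] if T is None else T
    d=T[:3,:3]@np.linalg.solve(c["K"],[uv[0],uv[1],1.]);return T[:3,3],d/np.linalg.norm(d)
def plane(c,uv,z,T=None):
    o,d=ray(c,uv,T);return o+d*(z-o[2])/d[2]
def tri(*r):
    A=sum(np.eye(3)-np.outer(d,d) for o,d in r);b=sum((np.eye(3)-np.outer(d,d))@o for o,d in r);return np.linalg.solve(A,b)
def wristT(o):
    from scipy.spatial.transform import Rotation as R
    T=np.eye(4);T[:3,:3]=R.from_euler("xyz",o["orientation"],degrees=True).as_matrix();T[:3,3]=o["tool_pos"];return T@ctrl.calibration("wrist")["hand_eye"]
E
python3 - <<'E'
from h import *
out=[]
for n,(x,y,w,h) in (("top",(225,150,110,35)),("scene",(240,120,140,60))):
    im=cv2.imread(f"pics/{n}0.png");s=800//w
    out.append(cv2.copyMakeBorder(cv2.resize(im[y:y+h,x:x+w],None,fx=800/w,fy=800/w,interpolation=cv2.INTER_CUBIC)[:300],0,0,0,0,0))
cv2.imwrite("pics/z1.png",np.vstack(out)[:600])
for n in("top","scene"):
    c=ctrl.calibration(n);im=cv2.imread(f"pics/{n}0.png");hsv=cv2.cvtColor(im,cv2.COLOR_BGR2HSV)
    m=cv2.inRange(hsv,(3,130,60),(16,255,255));cs,_=cv2.findContours(m,0,2)
    for k in cs:
        if cv2.contourArea(k)>60:
            r=cv2.minAreaRect(k);b=cv2.boxPoints(r)
            print(n,r[0],cv2.contourArea(k),hsv[int(r[0][1]),int(r[0][0])]);print(np.array([plane(c,p,.036)[:2] for p in b]).round(3).tolist(),plane(c,r[0],.036))
E
```

```text
top (240.58822631835938, 352.6470642089844) 314.0 [ 15 148 124]
[[-0.126, 0.223], [-0.054, 0.092], [-0.107, 0.061], [-0.179, 0.192]] [-0.1166  0.1422  0.036 ]
top (164.53077697753906, 310.75384521484375) 2318.0 [ 34  98 171]
[[-0.021, 0.743], [0.228, 0.714], [0.15, 0.179], [-0.098, 0.215]] [0.0639 0.4622 0.036 ]
top (331.1825866699219, 245.54212951660156) 82.5 [ 16 152 163]
[[0.3, -0.22], [0.362, -0.236], [0.346, -0.298], [0.285, -0.281]] [ 0.3231 -0.2586  0.036 ]
top (203.44107055664062, 222.307861328125) 436.5 [ 14 172 165]
[[0.508, 0.332], [0.515, 0.27], [0.366, 0.252], [0.359, 0.314]] [0.4367 0.2921 0.036 ]
top (211.60275268554688, 170.7260284423828) 92.5 [ 14 159  98]
[[0.675, 0.311], [0.695, 0.303], [0.651, 0.196], [0.632, 0.204]] [0.663  0.2534 0.036 ]
top (398.45635986328125, 139.5805206298828) 73.0 [ 16 145 130]
[[0.852, -0.558], [0.856, -0.583], [0.714, -0.595], [0.711, -0.57]] [ 0.7829 -0.5764  0.036 ]
top (277.9963684082031, 134.47015380859375) 8070.0 [ 14 170  84]
[[1.004, 0.184], [1.046, -0.235], [0.638, -0.267], [0.597, 0.144]] [ 0.819  -0.0436  0.036 ]
top (374.568267
[... 1422 characters left out ...]
.556], [0.809, -0.583], [0.729, -0.584]] [ 0.7659 -0.5703  0.036 ]
scene (300.2432556152344, 157.54055786132812) 1442.5 [ 16 143 102]
[[0.587, 0.146], [0.681, 0.153], [0.689, -0.219], [0.597, -0.216]] [ 0.638  -0.0358  0.036 ]
scene (219.32135009765625, 136.97415161132812) 122.0 [ 15 153  75]
[[0.671, 0.309], [0.689, 0.304], [0.645, 0.196], [0.628, 0.201]] [0.658  0.2521 0.036 ]
scene (444.23565673828125, 80.59872436523438) 349.5 [ 23 135  32]
[[1.026, -0.425], [1.109, -0.44], [1.086, -0.582], [1.005, -0.564]] [ 1.0559 -0.5032  0.036 ]
scene (314.9729309082031, 95.1224594116211) 10679.0 [ 13 155  41]
[[0.685, 0.154], [1.085, 0.208], [1.127, -0.267], [0.729, -0.272]] [ 0.8959 -0.0467  0.036 ]
```

View pics/z1.png

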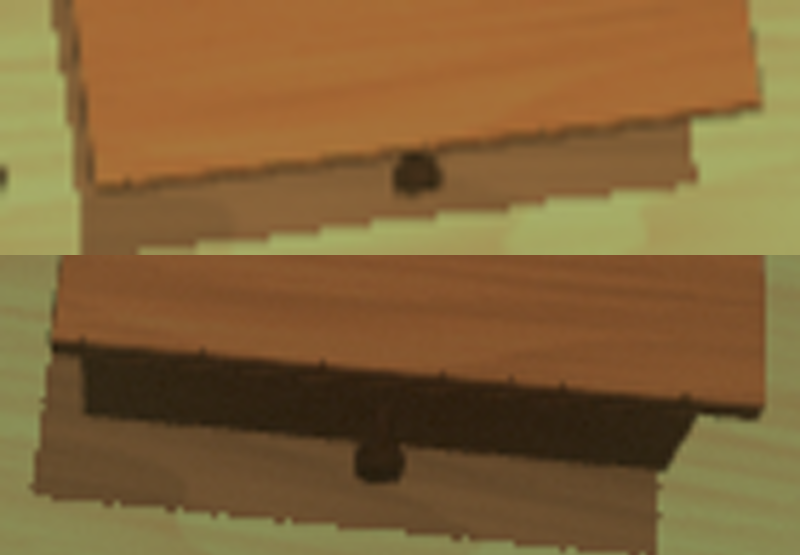

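The zoom shows the shelf's front edge at top pixels (238.3,175.9) to (329.5,164.4). The knob head is at top (282.1,173.7) and scene (306.5,156.2), and only its front peeks out past the shelf.

```bash
python3 - <<'E'
from h import *
t=ctrl.calibration("top");s=ctrl.calibration("scene")
k=tri(ray(t,(282.1,173.7)),ray(s,(306.5,156.2)));print("knob",k,plane(t,(282.1,173.7),.06),plane(s,(306.5,156.2),.06))
a,b=plane(t,(238.3,175.9),.173),plane(t,(329.5,164.4),.173)
# scene crop shelf front bottom/top corners
c,d=plane(s,(240+52/5.714,120+88/5.714),.173),plane(s,(240+763/5.714,120+150/5.714),.173)
for p,q in((a,b),(c,d)):
    v=p-q;n=np.array([v[1],-v[0]])/np.hypot(*v[:2]);m=(p+q)/2
    print(p,q,np.linalg.norm(v),"unit yaw",np.degrees(np.arctan2(n[1],n[0])),"mid",m[:2],"face origin",m[:2]+.04*n,"knob out of face",-(k[:2]-m[:2]-.04*n)@n,"lat",(k[:2]-m[:2])@[-n[1],n[0]])
E
```

```text
knob [ 0.6397 -0.0551  0.0515] [ 0.6383 -0.0547  0.06  ] [ 0.6354 -0.0545  0.06  ]
[0.6146 0.1326 0.173 ] [ 0.6533 -0.2422  0.173 ] 0.37677321596057445 unit yaw 5.8999201164813355 mid [ 0.634  -0.0548] face origin [ 0.6738 -0.0507] knob out of face 0.034329930906633804 lat -0.0008748999356426237
[0.6124 0.133  0.173 ] [ 0.6532 -0.2406  0.173 ] 0.37578477758230194 unit yaw 6.229029207801491 mid [ 0.6328 -0.0538] face origin [ 0.6726 -0.0495] knob out of face 0.03330225128689368 lat -0.0020574083614366403
```

Call:
{"fn": "apply_moves", "kwargs": {
  "targets": [
    {"travel":[0,0,-30],"roll":8,"jaw":87},
    {"travel":[0,0,-30],"roll":8,"jaw":87},
    {"travel":[0,0,-30],"roll":8,"jaw":87},
    {"travel":[0,0,-30],"roll":8,"jaw":87}
  ]
}}

```text
clock: 0.5
tool_pos: [0.2192, 0.6381, 0.3693]
orientation: [180.0, -0.0, -51.3]
force: [0.1, -0.8, 0.1]
opening: 0.087
gripper_force: 0.0
```

Call:
{"fn": "apply_moves", "kwargs": {
  "targets": [
    {"travel":[0,0,0],"roll":8.2,"jaw":87},
    {"travel":[0,0,0],"roll":8.2,"jaw":87},
    {"travel":[0,0,0],"roll":8.2,"jaw":87},
    {"travel":[0,0,0],"roll":8.2,"jaw":87},
    {"travel":[0,0,0],"roll":8.2,"jaw":87},
    {"travel":[0,0,0],"roll":8.2,"jaw":87},
    {"travel":[0,0,0],"roll":8.2,"jaw":87},
    {"travel":[0,0,0],"roll":8.2,"jaw":87},
    {"travel":[0,0,0],"roll":8.2,"jaw":87},
    {"travel":[0,0,0],"roll":8.2,"jaw":87}
  ]
}}

```text
clock: 1.5
tool_pos: [0.2192, 0.6382, 0.3679]
orientation: [-180.0, -0.1, -133.3]
force: [-0.0, 0.0, -0.1]
opening: 0.0874
gripper_force: 0.0
```

Call:
{"fn": "apply_moves", "kwargs": {
  "targets": [
    {"travel":[0,0,0],"roll":8.2,"jaw":87},
    {"travel":[0,0,0],"roll":8.2,"jaw":87},
    {"travel":[0,0,0],"roll":8.2,"jaw":87},
    {"travel":[0,0,0],"roll":8.2,"jaw":87},
    {"travel":[0,0,0],"roll":7.9,"jaw":87}
  ]
}}

```text
clock: 2.0
tool_pos: [0.2192, 0.6382, 0.3679]
orientation: [-179.9, -0.0, -174.0]
force: [0.4, -0.4, 0.7]
opening: 0.0872
gripper_force: 0.0
```

Call:
{"fn": "apply_moves", "kwargs": {
  "targets": [
    {"travel":[-16,-45.5,0],"roll":0,"jaw":87},
    {"travel":[-16,-45.5,0],"roll":0,"jaw":87},
    {"travel":[-16,-45.5,0],"roll":0,"jaw":87},
    {"travel":[-16,-45.5,0],"roll":0,"jaw":87},
    {"travel":[-16,-45.5,0],"roll":0,"jaw":87},
    {"travel":[-16,-45.5,0],"roll":0,"jaw":87},
    {"travel":[-16,-45.5,0],"roll":0,"jaw":87},
    {"travel":[-16,-45.5,0],"roll":0,"jaw":87},
    {"travel":[-16,-45.5,0],"roll":0,"jaw":87},
    {"travel":[-16,-45.5,0],"roll":0,"jaw":87}
  ]
}}

```text
clock: 3.0
tool_pos: [0.4287, 0.2019, 0.3686]
orientation: [180.0, 0.0, -173.6]
force: [0.7, 0.8, -0.2]
opening: 0.0871
gripper_force: 0.0
```

Call:
{"fn": "apply_moves", "kwargs": {
  "targets": [
    {"travel":[-16,-45.5,0],"roll":0,"jaw":87},
    {"travel":[-16,-45.5,0],"roll":0,"jaw":87},
    {"travel":[-16,-45.5,0],"roll":0,"jaw":87},
    {"travel":[-16,-45.5,0],"roll":0,"jaw":87},
    {"travel":[-16,-45.5,0],"roll":0,"jaw":87},
    {"travel":[-16,-45.5,0],"roll":0,"jaw":87}
  ]
}}

```text
clock: 3.6
tool_pos: [0.5545, -0.0589, 0.3684]
orientation: [180.0, -0.0, -173.7]
force: [1.4, 1.1, 0.4]
opening: 0.0871
gripper_force: 0.0
```

Call:
{"fn": "apply_moves", "kwargs": {
  "targets": [
    {"travel":[-50,0,0],"roll":0,"jaw":87},
    {"travel":[-50,0,0],"roll":0,"jaw":87},
    {"travel":[-50,0,0],"roll":0,"jaw":87},
    {"travel":[-50,0,0],"roll":0,"jaw":87},
    {"travel":[-50,0,0],"roll":0,"jaw":87},
    {"travel":[-50,0,0],"roll":0,"jaw":87},
    {"travel":[-50,0,0],"roll":0,"jaw":87}
  ]
}}

```text
clock: 4.3
tool_pos: [0.8964, -0.0187, 0.3678]
orientation: [180.0, -0.1, -173.7]
force: [2.7, 0.8, 1.8]
opening: 0.087
gripper_force: 0.0
```

Call:
{"fn": "apply_moves", "kwargs": {
  "targets": [
    {"travel":[-50,0,0],"roll":0,"jaw":87},
    {"travel":[-50,0,0],"roll":0,"jaw":87},
    {"travel":[-50,0,0],"roll":0,"jaw":87}
  ]
}}

```text
clock: 4.6
tool_pos: [0.9724, -0.0025, 0.3283]
orientation: [-179.1, 3.0, -173.6]
force: [0.5, 1.1, 0.5]
opening: 0.0864
gripper_force: 0.0
```

```bash
python3 -c "
from h import *
o=ctrl.get_obs();print(o['joint_pos'],o['tool_pos'],o['orientation'])"
```

```text
[  11.6436   54.7021   71.4561    1.1564 -103.8368  -94.9863] [ 0.9724 -0.0025  0.3283] [-179.1494    3.0052 -173.6256]
```

Call:
{"fn": "apply_moves", "kwargs": {
  "targets": [
    {"travel":[-50,0,0],"roll":0,"jaw":87},
    {"travel":[-50,0,0],"roll":0,"jaw":87}
  ]
}}

```text
clock: 4.8
tool_pos: [1.0096, 0.0083, 0.3125]
orientation: [-178.3, 7.3, -173.5]
force: [0.5, 0.6, -0.2]
opening: 0.0867
gripper_force: 0.0
```

```bash
python3 -c "
from h import *
o=ctrl.get_obs();print(o['joint_pos'],o['tool_pos'],o['orientation'])"
```

```text
[ 12.2718  56.1385  71.6174   2.4146 -98.3554 -95.4163] [1.0096 0.0083 0.3125] [-178.3416    7.32   -173.538 ]
```

Call:
{"fn": "apply_moves", "kwargs": {
  "targets": [
    {"travel":[0,0,-50],"roll":0,"jaw":87},
    {"travel":[0,0,-50],"roll":0,"jaw":87}
  ]
}}

```text
clock: 5.0
tool_pos: [0.9723, 0.0099, 0.3934]
orientation: [-178.0, 8.2, -173.5]
force: [-0.6, -0.5, 2.6]
opening: 0.0874
gripper_force: 0.0
```

```bash
python3 -c "
from h import *
o=ctrl.get_obs();print(o['joint_pos'],o['tool_pos'],o['orientation'])"
```

```text
[  13.0303   51.2139   71.4852    2.9645 -102.3135  -95.8046] [0.9723 0.0099 0.3934] [-178.0176    8.2161 -173.4657]
```

Call:
{"fn": "apply_moves", "kwargs": {
  "targets": [
    {"travel":[-46,0,-18],"roll":0,"jaw":87},
    {"travel":[-46,0,-18],"roll":0,"jaw":87},
    {"travel":[-46,0,-18],"roll":0,"jaw":87},
    {"travel":[-46,0,-18],"roll":0,"jaw":87},
    {"travel":[-46,0,-18],"roll":0,"jaw":87},
    {"travel":[-46,0,-18],"roll":0,"jaw":87}
  ]
}}

```text
clock: 5.6
tool_pos: [1.0262, 0.0385, 0.4557]
orientation: [-175.5, 21.0, -172.8]
force: [-0.1, 0.3, -0.3]
opening: 0.087
gripper_force: 0.0
```

```bash
python3 -c "
from h import *
o=ctrl.get_obs();print(o['joint_pos'],o['tool_pos'],o['orientation'])"
```

```text
[ 15.4364  49.505   71.65     7.3974 -91.9392 -97.4811] [1.0262 0.0385 0.4557] [-175.5011   20.992  -172.7806]
```

Call:
{"fn": "apply_moves", "kwargs": {
  "targets": [
    {"travel":[-46,-8,-10],"roll":0,"jaw":87},
    {"travel":[-46,-8,-10],"roll":0,"jaw":87},
    {"travel":[-46,-8,-10],"roll":0,"jaw":87},
    {"travel":[-46,-8,-10],"roll":0,"jaw":87},
    {"travel":[-46,-8,-10],"roll":0,"jaw":87},
    {"travel":[-46,-8,-10],"roll":0,"jaw":87},
    {"travel":[-46,-8,-10],"roll":0,"jaw":87}
  ]
}}

```text
clock: 6.3
tool_pos: [1.0825, 0.0191, 0.5327]
orientation: [-172.0, 34.8, -171.1]
force: [-0.2, 0.7, -0.8]
opening: 0.0868
gripper_force: 0.0
```

```bash
python3 -c "
from h import *
o=ctrl.get_obs();print(o['joint_pos'],o['tool_pos'],o['orientation'])"
```

```text
[ 14.7907  48.0091  71.6574  11.5025 -79.8887 -96.9662] [1.0825 0.0191 0.5327] [-171.9991   34.7889 -171.0867]
```

Call:
{"fn": "apply_moves", "kwargs": {
  "targets": [
    {"travel":[-46,-8,-5],"roll":0,"jaw":87},
    {"travel":[-46,-8,-5],"roll":0,"jaw":87},
    {"travel":[-46,-8,-5],"roll":0,"jaw":87},
    {"travel":[50,0,0],"roll":6,"jaw":87},
    {"travel":[50,0,0],"roll":6,"jaw":87}
  ]
}}

```text
clock: 6.8
tool_pos: [1.07, 0.0082, 0.5378]
orientation: [-175.7, 41.4, -178.8]
force: [1.3, 0.6, 1.3]
opening: 0.087
gripper_force: 0.0
```

```bash
cat >> h.py <<'E'
from scipy.spatial.transform import Rotation as R
def st():
    o=ctrl.get_obs();M=R.from_euler("xyz",o["orientation"],degrees=True).as_matrix()
    print(o["clock"],"q",o["joint_pos"],"p",o["tool_pos"],"o",o["orientation"],"F",o["force"],"op",o["opening"],o["gripper_force"]);return o,M
E
python3 -c "
from h import *
o,M=st();print(M)
t=np.array([.637,-.055,.06]);print(M.T@(t-o['tool_pos'])*1000)"
```

```text
6.8 q [  14.8681   37.5153   47.2954   15.1879  -60.909  -107.9871] p [1.07   0.0082 0.5378] o [-175.6502   41.3539 -178.7599] F [1.3121 0.5892 1.3353] op 0.08703970953187341 0.0
[[-0.7505  0.0285  0.6603]
 [-0.0162  0.998  -0.0616]
 [-0.6607 -0.0569 -0.7485]]
[641.6377 -48.2403  75.5856]
```

Call:
{"fn": "apply_moves", "kwargs": {
  "targets": [
    {"travel":[36,-3,-33],"roll":0,"jaw":87},
    {"travel":[36,-3,-33],"roll":0,"jaw":87},
    {"travel":[36,-3,-33],"roll":0,"jaw":87},
    {"travel":[36,-3,-33],"roll":0,"jaw":87},
    {"travel":[36,-3,-33],"roll":0,"jaw":87},
    {"travel":[36,-3,-33],"roll":0,"jaw":87},
    {"travel":[36,-3,-33],"roll":0,"jaw":87},
    {"travel":[36,-3,-33],"roll":0,"jaw":87},
    {"travel":[36,-3,-33],"roll":0,"jaw":87},
    {"travel":[36,-3,-33],"roll":0,"jaw":87}
  ]
}}

```text
clock: 7.8
tool_pos: [0.5796, -0.0086, 0.5519]
orientation: [-175.6, 41.4, -178.7]
force: [-0.1, 1.5, 2.1]
opening: 0.0869
gripper_force: 0.0
```

```bash
python3 -c "
from h import *
o,M=st();print(M)
t=np.array([.637,-.055,.06]);print(M.T@(t-o['tool_pos'])*1000)"
```

```text
7.8 q [  31.0241  -16.3624  -22.8919   29.9157  -51.9741 -133.3614] p [ 0.5796 -0.0086  0.5519] o [-175.6051   41.3573 -178.6636] F [-0.0647  1.5332  2.0924] op 0.08692833152149097 0.0
[[-0.7504  0.0274  0.6604]
 [-0.0175  0.998  -0.0612]
 [-0.6608 -0.0575 -0.7484]]
[282.7658 -16.4199 408.8709]
```

Call:
{"fn": "apply_moves", "kwargs": {
  "targets": [
    {"travel":[31.4,-1.8,34],"roll":0,"jaw":87},
    {"travel":[31.4,-1.8,34],"roll":0,"jaw":87},
    {"travel":[31.4,-1.8,34],"roll":0,"jaw":87},
    {"travel":[31.4,-1.8,34],"roll":0,"jaw":87},
    {"travel":[31.4,-1.8,34],"roll":0,"jaw":87},
    {"travel":[31.4,-1.8,34],"roll":0,"jaw":87},
    {"travel":[31.4,-1.8,34],"roll":0,"jaw":87},
    {"travel":[31.4,-1.8,34],"roll":0,"jaw":87},
    {"travel":[31.4,-1.8,34],"roll":0,"jaw":87}
  ]
}}

```text
clock: 8.7
tool_pos: [0.5894, -0.0575, 0.2535]
orientation: [-175.6, 36.2, -179.0]
force: [0.0, -1.4, -0.6]
opening: 0.087
gripper_force: 0.0
```

```bash
python3 -c "
from h import *
o,M=st()
t=np.array([.637,-.055,.06]);print(M.T@(t-o['tool_pos'])*1000)
im=ctrl.snapshot('wrist')[...,::-1];cv2.imwrite('pics/w1.png',im)
T=np.linalg.inv(wristT(o));p=T[:3,:3]@t+T[:3,3];print('expected px',(ctrl.calibration('wrist')['K']@(p/p[2]))[:2])"
```

```text
8.7 q [  -3.8471   -4.7131  -58.1959   87.5334   -1.5454 -173.5953] p [ 0.5894 -0.0575  0.2535] o [-175.5613   36.2451 -178.965 ] F [ 0.0404 -1.4147 -0.6377] op 0.08702630354958846 0.0
[ 75.9752  15.9154 183.5784]
expected px [263.5367 115.1373]
```

View pics/w1.png

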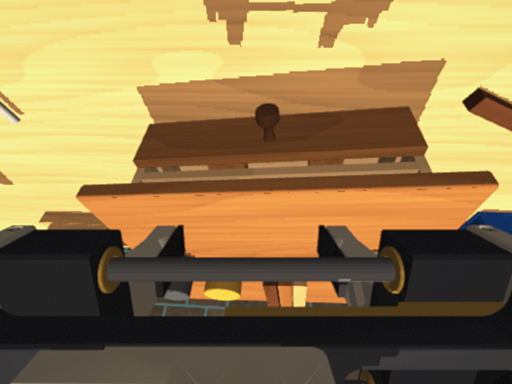

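The wrist picture shows the knob at (268,118), close to the predicted (264,115), so its position is right. But the arm has run into limits on j3, j5 and j6. I'll fit the kinematics to find a reachable tilt.

```bash
cat > kin.py <<'E'
import numpy as np
from scipy.optimize import least_squares
from scipy.spatial.transform import Rotation as R
D=np.array([[87.555,20.592,.634,-.02,-70.135,-16.507,.2191,.638,.2476],[11.6436,54.7021,71.4561,1.1564,-103.8368,-94.9863,.9724,-.0025,.3283],[12.2718,56.1385,71.6174,2.4146,-98.3554,-95.4163,1.0096,.0083,.3125],[13.0303,51.2139,71.4852,2.9645,-102.3135,-95.8046,.9723,.0099,.3934],[15.4364,49.505,71.65,7.3974,-91.9392,-97.4811,1.0262,.0385,.4557],[14.7907,48.0091,71.6574,11.5025,-79.8887,-96.9662,1.0825,.0191,.5327],[14.8681,37.5153,47.2954,15.1879,-60.909,-107.9871,1.07,.0082,.5378],[31.0241,-16.3624,-22.8919,29.9157,-51.9741,-133.3614,.5796,-.0086,.5519],[-3.8471,-4.7131,-58.1959,87.5334,-1.5454,-173.5953,.5894,-.0575,.2535]])
O=np.array([[179.9051,-.0088,-18.9586],[-179.1494,3.0052,-173.6256],[-178.3416,7.32,-173.538],[-178.0176,8.2161,-173.4657],[-175.5011,20.992,-172.7806],[-171.9991,34.7889,-171.0867],[-175.6502,41.3539,-178.7599],[-175.6051,41.3573,-178.6636],[-175.5613,36.2451,-178.965]])
e=lambda a,t:R.from_euler(a,t,degrees=True).as_matrix()
S4=1;S6=1;C6=90
def fk(P,q):
    r0,z0,a,ae,b,be,d,d5,L,ly=P
    A=e("z",q[0]);B=A@e("y",q[1]);C=B@e("y",-q[2]);Dm=C@e("x",S4*q[3]);E=Dm@e("y",-q[4])
    p=A@[r0,d,z0]+B@[ae,0,a]+C@[b,0,be]+Dm@[0,d5,0]+E@[L,ly,0]
    F=E@np.array([[0,0,1.],[0,1,0],[-1,0,0]])@e("z",S6*q[5]+C6)   # tool z along wrist x
    return p,F
def fit():
    f=lambda P:np.concatenate([fk(P,d[:6])[0]-d[6:] for d in D]+[1e-3*np.array(P)])
    return least_squares(f,[0,.4,.4,0,.4,0,-.2,0,.2,0])
Q=fit();P=Q.x
LIM=np.array([[-176,176],[-82,121.7],[-58.2,71.7],[-173.8,95.5],[-174.7,-.12],[-173.6,173.6]])
E
python3 - <<'E'
from kin import *
import kin
np.set_printoptions(precision=4,suppress=True)
for s4 in(1,-1):
    kin.S4=s4;Q=fit();print(s4,Q.cost,Q.x,np.abs(Q.fun[:27]).max())
    for s6 in(1,-1):
        kin.S6=s6;out=[]
        for d,o in zip(D,O):
            F=fk(Q.x,d[:6])[1];out.append((R.from_matrix(F.T@e("xyz",o))).as_rotvec(degrees=True))
        print(s6,np.array(out)[[0,1,4,7,8]].tolist())
E
```

```text
1 0.05314675253778386 [ 0.0952  0.1525  0.573   0.0789  0.3728  0.0923 -0.1649 -0.0441  0.262
 -0.044 ] 0.1607643628990858
1 [[-0.04996198799379778, 0.00065280019579051, -146.9726050458579], [2.24887156187219, -1.4405883076201224e-05, 10.524494398057469], [14.83108184957124, 5.115198172427462e-05, 15.379598686145172], [47.56570839257491, -3.2853146685912806e-06, 45.009936556925936], [3.0904019386163797, -3.4328710628707043e-05, -7.872449586786443]]
-1 [[-0.056025543303706564, 0.017402376635518278, -179.98660217439135], [-0.3056705774867261, -3.5032197604246145, -179.4124036144276], [-3.0072382676894334, -22.901225849654658, -178.00835192595412], [40.87751351344112, 43.2851285961768, 131.35332284689372], [3.0696505543351154, 0.3445369252176111, 4.933848146137069]]
-1 3.870466089029152e-07 [-0.      0.1987  0.6016 -0.      0.4636  0.      0.     -0.0959  0.356
 -0.0959] 4.655806636016946e-05
1 [[0.00036434773371163295, 0.0006528839325064009, -146.9862037773446], [3.491712683935572e-05, -1.3587933174332617e-05, 9.972650265903159], [1.8432714191753194e-05, 6.320383091816678e-05, 14.96229111038802], [-1.9929228641431544e-05, 2.7018448904363394e-06, 86.72282746203253], [5.053033285580835e-05, 4.959011766447852e-05, 167.19065116278128]]
-1 [[-0.0006279688509621933, -0.0006134279627078117, 179.99979621901704], [-2.599747345512624e-05, -5.271834656560819e-05, -179.99994973408687], [9.439666097572859e-05, -4.151557413599561e-05, -179.99990888958078], [2.2299355097434812e-05, 1.8004861337189855e-05, -179.99997253796442], [-4.7806316590920786e-05, -5.875577157044766e-05, -179.99994883718895]]
```

```bash
sed -i 's/^S4=1;S6=1;C6=90/S4=-1;S6=-1;C6=-90/' kin.py; cat >> kin.py <<'E'
def pose(p,th,al,flip=0):
    "tool tilted th forward at azimuth al, camera outward (flip=0)"
    z=np.array([np.sin(th)*np.cos(al),np.sin(th)*np.sin(al),-np.cos(th)]);y=np.array([-np.sin(al),np.cos(al),0]);x=np.cross(y,z)
    if flip:x,y=-x,-y
    return np.array(p,float),np.column_stack([x,y,z])
def ik(p,M,q0):
    def f(q):
        a,F=fk(P,q*57.2958);return np.concatenate([(a-p)*3,R.from_matrix(F.T@M).as_rotvec()])
    r=least_squares(f,np.clip(q0,LIM[:,0]+.01,LIM[:,1]-.01)/57.2958,bounds=LIM.T/57.2958,max_nfev=60)
    return r.x*57.2958,np.abs(r.fun).max()
E
timeout 500 python3 - <<'E'
from kin import *
np.set_printoptions(precision=1,suppress=True)
rng=np.random.default_rng(0)
seeds=[[12,0,-50,0,-40,-95],[12,0,-50,0,-40,90],[0,0,-50,80,-20,0],[-20,10,-40,-150,-30,60],[-20,10,-40,-150,-30,-60],[-20,10,-40,-90,-30,60],[12,40,0,0,-30,-95]]
for th in(20,30,38):
  for al in(-30,-15,0,15,30):
    for fl in(0,1):
      p,M=pose([.637,-.055,.063],np.radians(th),np.radians(al),fl);p=p-M[:,2]*.003
      sol=[]
      for s in seeds:
        q,er=ik(p,M,s)
        if er<2e-3 and not any(np.abs(q-w).max()<2 for w in sol):sol.append(q)
      if sol:print(th,al,fl,*sol)
E
```

```text
20 -30 0 [  8.9  18.7 -50.   66.6 -13.5 166.8]
20 -30 1 [  8.9  18.7 -50.   66.6 -13.5 -13.2]
20 -15 0 [ -1.5  17.6 -52.7  87.1  -4.6 170.2]
20 -15 1 [ -1.5  17.6 -52.7  87.1  -4.6  -9.8]
20 0 0 [  12.9   18.7  -43.7   28.6   -9.2 -130.4]
20 0 1 [ 12.9  18.7 -43.7  28.6  -9.2  49.6]
20 15 0 [ 11.9  19.7 -30.8  -3.2 -19.5 -84. ]
20 15 1 [ 11.9  19.7 -30.8  -3.2 -19.5  96. ]
20 30 0 [  7.5  20.9 -23.1 -16.  -28.3 -54.5]
20 30 1 [  7.5  20.9 -23.1 -16.  -28.3 125.5]
30 15 0 [ 10.6  18.4 -33.5 -15.   -8.4 -71.3]
30 15 1 [ 10.6  18.4 -33.5 -15.   -8.4 108.7]
30 30 0 [  1.7  19.9 -22.1 -34.2 -25.  -33.3]
30 30 1 [  1.7  19.9 -22.1 -34.2 -25.  146.7]
38 15 0 [  3.2  18.1 -27.2 -44.9 -10.3 -36.2]
38 15 1 [  3.2  18.1 -27.2 -44.9 -10.3 143.8]
38 30 0 [ -6.3  20.2 -20.3 -52.8 -27.2 -10.4]
38 30 1 [ -6.3  20.2 -20.3 -52.8 -27.2 169.6]
```

```bash
cat >> kin.py <<'E'
VL=np.array([136.94,136.94,172.46,180,180,180])*.07
def step(q,tr,roll,w,n=60,mode="ls"):
    p,F=fk(P,q);n_=np.linalg.norm(tr);tr=np.array(tr,float)*min(1,50/max(n_,1e-9))/1000
    pt=p+F@tr;Mt=F@e("z",np.clip(roll,-8.59,8.59))
    if mode=="ls":
        def f(x):
            a,G=fk(P,x*57.2958);return np.concatenate([(a-pt)/w,R.from_matrix(G.T@Mt).as_rotvec()])
        lo=np.maximum(LIM[:,0],q-VL);hi=np.minimum(LIM[:,1],q+VL)
        return least_squares(f,np.clip(q,lo+1e-6,hi-1e-6)/57.2958,bounds=(lo/57.2958,hi/57.2958),max_nfev=n).x*57.2958
    q=q.copy();q0=q.copy()
    for _ in range(n):          # damped iterations with clipping
        a,G=fk(P,q);er=np.concatenate([pt-a,G@R.from_matrix(G.T@Mt).as_rotvec()])
        J=np.zeros((6,6))
        for i in range(6):
            d=q.copy();d[i]+=.01;a2,G2=fk(P,d);J[:3,i]=(a2-a);J[3:,i]=R.from_matrix(G2@G.T).as_rotvec()
        J/=np.radians(.01)
        dq=np.degrees(J.T@np.linalg.solve(J@J.T+w**2*np.eye(6),er))
        q=np.clip(q+dq,LIM[:,0],LIM[:,1])
    return np.clip(q,q0-VL,q0+VL)
E
timeout 550 python3 - <<'E'
from kin import *
np.set_printoptions(precision=1,suppress=True)
q0,er=ik(np.array([.8967,-.0187,.3680]),e("xyz",[180,0,-173.65]),[11.6,45,50,0,-90,-95]);print(q0,er)
T=[[-50,0,0]]*5+[[0,0,-50]]*2+[[-46,0,-18]]*6
for mode,ws in(("ls",(1,.3,.1)),("dls",(.03,.1))):
  for w in ws:
    q=q0;print(mode,w)
    for i,t in enumerate(T):
        q=step(q,t,0,w,30 if mode=="dls" else 60,mode)
        if i in(2,4,6,12):
            p,F=fk(P,q);print(i,q,p.round(3),R.from_matrix(F).as_euler("xyz",degrees=True))
E
```

```text
[  11.2   44.7   56.8    0.  -102.1  -94.8] 1.988294862087514e-09
ls 1
2 [  11.6   54.8   71.7    0.6 -105.3  -95.1] [ 1.  -0.   0.3] [-179.6    1.7 -173.6]
4 [  12.1   56.8   71.7    1.1 -101.7  -95.5] [1.  0.  0.3] [-179.3    3.2 -173.6]
6 [  12.7   51.8   71.7    1.3 -106.1  -95.9] [1.  0.  0.4] [-179.1    3.9 -173.6]
12 [  14.4   52.1   71.7    3.1 -101.   -97.2] [1.  0.  0.4] [-178.2    8.9 -173.5]
ls 0.3
2 [ 12.   54.   71.7   3.2 -98.3 -94.9] [ 1.  -0.   0.4] [-177.8    9.6 -173.5]
4 [ 12.8  55.3  71.7   6.  -88.5 -95.7] [1.1 0.  0.4] [-175.8   18.4 -172.9]
6 [ 13.8  50.   71.7   6.8 -92.2 -96. ] [1.  0.  0.4] [-175.4   20.1 -172.8]
12 [ 17.2  46.9  71.7  17.  -71.1 -99.7] [1.1 0.1 0.6] [-168.    45.6 -168.4]
ls 0.1
2 [ 12.3  53.6  71.7   5.2 -92.7 -95. ] [ 1.  -0.   0.4] [-176.3   15.8 -173.1]
4 [ 13.3  54.9  71.7   9.9 -77.8 -96.5] [1.1 0.  0.4] [-172.8   29.8 -171.7]
6 [ 14.4  49.5  71.7  10.3 -83.1 -96.5] [1.1 0.  0.5] [-172.7   30.  -171.6]
12 [  17.8   47.2   71.7   27.2  -51.6 -104.9] [1.2 0.1 0.7] [-153.5   65.1 -156.1]
dls 0.03
2 [   7.4   73.4   71.7  -12.5 -139.2 -106.9] [ 0.8 -0.   0.1] [-178.7  -52.   175.5]
4 [   6.6   89.1   71.7  -15.9 -151.9 -111.1] [ 0.7 -0.1 -0. ] [-149.8  -78.7  148.4]
6 [  -5.5   97.6   71.7  -41.1 -174.7 -136.3] [ 0.6 -0.2 -0.1] [-16.3 -67.2   8.3]
12 [ -25.2  121.6   71.7  -89.4 -174.7 -173.6] [ 0.4 -0.2 -0.3] [ -0.4 -40.4 -32.7]
dls 0.1
2 [  11.    66.5   71.7    0.3 -121.9  -94.5] [ 0.9 -0.   0.2] [-177.4  -26.5 -174.2]
4 [  11.    78.2   71.7    0.7 -129.8  -94.2] [ 0.8 -0.   0. ] [-174.6  -46.  -175.6]
6 [  11.5   84.5   71.7    0.8 -146.7  -94.2] [ 0.7 -0.   0. ] [-166.7  -68.8  177.8]
12 [  11.1  119.6   71.7    6.  -163.3  -89.2] [ 0.6 -0.1 -0.2] [ -6.4 -58.6  20.6]
```

```bash
timeout 570 python3 - <<'E'
from kin import *
np.set_printoptions(precision=1,suppress=True)
q0,er=ik(np.array([.8967,-.0187,.3680]),e("xyz",[180,0,-173.65]),[11.6,45,50,0,-90,-95])
T=[[-50,0,0]]*5+[[0,0,-50]]*2+[[-46,0,-18]]*6
for w in(.5,.6,.7):
    q=q0;print(w)
    for i,t in enumerate(T):
        q=step(q,t,0,w)
        if i in(2,4,6,12):
            p,F=fk(P,q);print(i,p.round(3),R.from_matrix(F).as_euler("xyz",degrees=True))
seeds=[[12,10,-40,0,-20,-95],[3,18,-27,-45,-10,-36]]
for th in(30,35,40,45,50):
  s=[]
  for al in(5,10,15,20,25,30,40):
    g=""
    for k in(0,.07,.14,.2):
      pk=np.array([.637,-.055,.063])-k*np.array([.9945,.1045,0])
      p,M=pose(pk,np.radians(th),np.radians(al));p=p-M[:,2]*.003
      ok=any(ik(p,M,x)[1]<4e-3 for x in seeds);g+="Y" if ok else "."
    s.append(f"{al}:{g}")
  print(th,*s)
E
```

```text
0.5
2 [ 1.  -0.   0.3] [-178.8    5.3 -173.6]
4 [1.  0.  0.3] [-177.7   10.2 -173.4]
6 [1.  0.  0.4] [-177.4   11.8 -173.4]
12 [1.1 0.  0.5] [-173.9   27.3 -172.1]
0.6
2 [ 1.  -0.   0.3] [-179.1    4.  -173.6]
4 [1.  0.  0.3] [-178.3    7.8 -173.5]
6 [1.  0.  0.4] [-178.     9.1 -173.5]
12 [1.  0.  0.5] [-175.5   21.2 -172.8]
0.7
2 [ 1.  -0.   0.3] [-179.3    3.1 -173.6]
4 [1.  0.  0.3] [-178.7    6.  -173.6]
6 [1.  0.  0.4] [-178.4    7.2 -173.5]
12 [1.  0.  0.4] [-176.5   16.6 -173.1]
30 5:.... 10:.... 15:YYYY 20:YYYY 25:YYYY 30:YYYY 40:YYYY
35 5:.... 10:.... 15:YYYY 20:YYYY 25:YYYY 30:YYYY 40:YYYY
40 5:..YY 10:YYYY 15:YYYY 20:YYYY 25:YYYY 30:YYYY 40:YYYY
45 5:YYYY 10:YYYY 15:YYYY 20:YYYY 25:YYYY 30:YYYY 40:YYYY
50 5:YYYY 10:YYYY 15:YYYY 20:YYYY 25:YYYY 30:YYYY 40:YYYY
```

```bash
cat >> kin.py <<'E'
def info(q):
    p,F=fk(P,q);z=F[:,2]
    return f"q {q.round(1)} p {p.round(3)} tilt {np.degrees(np.arccos(-z[2])):.1f}@{np.degrees(np.arctan2(z[1],z[0])):.1f} yz {F[2,1]:.2f} xz {F[2,0]:.2f}"
def goto(q,tgt,roll=0,v=48):
    "straight world line from q; returns q and the per-row tool travel"
    p,F=fk(P,q);d=np.array(tgt)-p;n=max(1,int(np.ceil(np.linalg.norm(d)*1000/v)),int(np.ceil(abs(roll)/8.5)))
    rows=[]
    for i in range(n):
        F=fk(P,q)[1];t=F.T@d*1000/n;rows.append(t.round(1).tolist());q=step(q,t,roll/n,.6)
    return q,n,rows[0],rows[-1]
E
timeout 570 python3 - <<'E'
from kin import *
np.set_printoptions(precision=1,suppress=True,linewidth=200)
q9=np.array([-3.8471,-4.7131,-58.1959,87.5334,-1.5454,-173.5953])
for roll1 in(-60,):
  q,n,a,b=goto(q9,[.6,.0,.50],0);print(n,a,b,info(q))
  q,n,a,b=goto(q,[.55,.45,.52],roll1);print(n,a,b,info(q))
  for tgt in([.45,.95,.55],[.2,1.0,.55]):
    q1,n,a,b=goto(q,tgt,0);print(n,a,b,info(q1))
    dirw=np.array([tgt[0],tgt[1],.1]);dirw/=np.linalg.norm(dirw)
    for i in range(9):
      q1=step(q1,fk(P,q1)[1].T@dirw*49,0,.6)
      if i%2==0:print(i,info(q1))
E
```

```text
6 [-25.9, 7.0, -32.6] [-27.6, 6.5, -31.3] q [  29.9  -12.5  -30.9   34.3  -43.5 -139.9] p [0.6 0.  0.5] tilt 39.8@-7.5 yz -0.08 xz -0.63
10 [0.0, 43.8, -11.1] [-35.4, 25.8, -11.1] q [  70.3    7.7   -7.8   41.6  -70.4 -114. ] p [0.6 0.5 0.5] tilt 39.8@-7.5 yz -0.59 xz -0.25
11 [-36.5, 26.2, -11.7] [-36.9, 26.1, -10.4] q [  86.4   56.5   71.7   42.7 -100.6 -105.8] p [0.4 0.9 0.5] tilt 41.8@-2.6 yz -0.60 xz -0.30
0 q [  85.7   57.6   71.7   43.2  -97.7 -106. ] p [0.5 0.9 0.5] tilt 42.8@-0.4 yz -0.60 xz -0.32
2 q [  84.5   59.6   71.7   44.2  -91.9 -106.4] p [0.5 0.9 0.5] tilt 44.9@4.0 yz -0.60 xz -0.37
4 q [  83.2   61.7   71.7   45.3  -86.1 -107. ] p [0.5 1.  0.5] tilt 47.2@8.1 yz -0.60 xz -0.42
6 q [  82.    63.7   71.7   46.6  -80.3 -107.8] p [0.5 1.  0.4] tilt 49.6@12.1 yz -0.61 xz -0.46
8 q [  80.8   65.6   71.7   48.   -74.5 -108.8] p [0.6 1.  0.4] tilt 52.2@15.8 yz -0.61 xz -0.50
14 [-24.3, 33.9, -20.8] [-25.4, 33.9, -19.4] q [ 100.8   57.1   71.7   43.3 -108.7 -116.9] p [0.2 0.9 0.5] tilt 41.6@-1.1 yz -0.59 xz -0.31
0 q [ 100.2   58.1   71.7   43.8 -106.  -117. ] p [0.2 0.9 0.5] tilt 42.3@1.3 yz -0.58 xz -0.33
2 q [  99.1   60.    71.7   44.8 -100.4 -117.2] p [0.2 1.  0.5] tilt 44.0@6.1 yz -0.58 xz -0.38
4 q [  97.9   61.9   71.7   45.9  -94.8 -117.6] p [0.2 1.  0.4] tilt 45.7@10.7 yz -0.58 xz -0.43
6 q [  96.8   63.7   71.7   47.1  -89.2 -118.1] p [0.3 1.1 0.4] tilt 47.7@15.2 yz -0.57 xz -0.47
8 q [  95.7   65.5   71.7   48.4  -83.6 -118.8] p [0.3 1.1 0.4] tilt 49.9@19.4 yz -0.56 xz -0.52
```

Call:
{"fn": "apply_moves", "kwargs": {
  "targets": [
    {"travel":[-26,7,-32.5],"roll":0,"jaw":87},
    {"travel":[-27,7,-32],"roll":0,"jaw":87},
    {"travel":[-27,7,-32],"roll":0,"jaw":87},
    {"travel":[-27.5,6.5,-31.5],"roll":0,"jaw":87},
    {"travel":[-27.5,6.5,-31.5],"roll":0,"jaw":87},
    {"travel":[-27.5,6.5,-31.5],"roll":0,"jaw":87}
  ]
}}

```text
clock: 9.35
tool_pos: [0.6167, -0.0255, 0.4694]
orientation: [-173.1, 39.5, -178.4]
force: [1.4, 0.3, 0.8]
opening: 0.0866
gripper_force: 0.0
```

Call:
{"fn": "apply_moves", "kwargs": {
  "targets": [
    {"travel":[0,44,-11],"roll":-6,"jaw":87},
    {"travel":[-4.5,43.5,-11],"roll":-6,"jaw":87},
    {"travel":[-9,43,-11],"roll":-6,"jaw":87},
    {"travel":[-13.5,41.5,-11],"roll":-6,"jaw":87},
    {"travel":[-18,40,-11],"roll":-6,"jaw":87},
    {"travel":[-22,38,-11],"roll":-6,"jaw":87},
    {"travel":[-25.5,35.5,-11],"roll":-6,"jaw":87},
    {"travel":[-29,32.5,-11],"roll":-6,"jaw":87},
    {"travel":[-32.5,29,-11],"roll":-6,"jaw":87},
    {"travel":[-35.5,25.5,-11],"roll":-6,"jaw":87}
  ]
}}

```text
clock: 10.35
tool_pos: [0.5692, 0.4215, 0.5104]
orientation: [-142.1, 13.5, -116.0]
force: [0.7, 0.2, 0.7]
opening: 0.0871
gripper_force: 0.0
```

Call:
{"fn": "apply_moves", "kwargs": {
  "targets": [
    {"travel":[-25,34,-20],"roll":0,"jaw":87},
    {"travel":[-25,34,-20],"roll":0,"jaw":87},
    {"travel":[-25,34,-20],"roll":0,"jaw":87},
    {"travel":[-25,34,-20],"roll":0,"jaw":87},
    {"travel":[-25,34,-20],"roll":0,"jaw":87},
    {"travel":[-25,34,-20],"roll":0,"jaw":87},
    {"travel":[-25,34,-20],"roll":0,"jaw":87},
    {"travel":[-25,34,-20],"roll":0,"jaw":87},
    {"travel":[-25,34,-20],"roll":0,"jaw":87},
    {"travel":[-25,34,-20],"roll":0,"jaw":87}
  ]
}}

```text
clock: 11.35
tool_pos: [0.3309, 0.8224, 0.52]
orientation: [-142.2, 13.7, -116.2]
force: [0.9, 1.9, 1.5]
opening: 0.0868
gripper_force: 0.0
```

```bash
timeout 570 python3 - <<'E'
from h import *
from kin import *
np.set_printoptions(precision=1,suppress=True,linewidth=200)
o,M=st();q=o["joint_pos"];print(info(q))
dirw=np.array([.2,1.0,.3]);dirw/=np.linalg.norm(dirw)
for i in range(12):
  t=fk(P,q)[1].T@dirw*49
  q=step(q,t,0,.6)
  print(i,t,info(q))
E
```

```text
11.35 q [  92.8   41.    43.3   39.4  -99.5 -119.6] p [0.3 0.8 0.5] o [-142.2   13.7 -116.2] F [0.9 1.9 1.5] op 0.08682222228506636 0.0
q [  92.8   41.    43.3   39.4  -99.5 -119.6] p [0.3 0.8 0.5] tilt 39.9@-9.3 yz -0.60 xz -0.24
0 [-47.4   7.9  -9.5] q [  92.2   47.2   55.3   40.7 -102.9 -115.2] p [0.3 0.9 0.5] tilt 40.3@-8.1 yz -0.60 xz -0.25
1 [-47.5   7.9  -8.8] q [  91.8   53.4   67.4   42.3 -105.7 -110.7] p [0.3 0.9 0.5] tilt 40.9@-6.2 yz -0.60 xz -0.27
2 [-47.7   7.9  -7.7] q [  91.6   56.1   71.7   43.4 -105.1 -109.2] p [0.4 0.9 0.5] tilt 41.8@-3.8 yz -0.60 xz -0.29
3 [-48.    7.9  -6.2] q [  91.5   56.7   71.7   44.  -102.8 -109.4] p [0.4 0.9 0.5] tilt 42.7@-1.3 yz -0.60 xz -0.32
4 [-48.1   7.9  -4.6] q [  91.3   57.4   71.7   44.7 -100.4 -109.6] p [0.4 0.9 0.5] tilt 43.7@1.2 yz -0.60 xz -0.34
5 [-48.3   7.9  -2.9] q [  91.1   58.    71.7   45.3  -98.  -109.8] p [0.4 0.9 0.5] tilt 44.8@3.6 yz -0.60 xz -0.37
6 [-48.3   7.9  -1.3] q [  91.    58.6   71.7   45.9  -95.6 -110. ] p [0.4 1.  0.5] tilt 45.9@5.9 yz -0.60 xz -0.39
7 [-48.4   7.9   0.4] q [  90.7   59.2   71.7   46.6  -93.1 -110.3] p [0.4 1.  0.5] tilt 47.0@8.2 yz -0.60 xz -0.41
8 [-48.3   7.9   2.1] q [  90.5   59.9   71.7   47.3  -90.7 -110.6] p [0.4 1.  0.5] tilt 48.2@10.4 yz -0.60 xz -0.44
9 [-48.2   7.9   3.8] q [  90.3   60.5   71.7   47.9  -88.2 -110.9] p [0.4 1.  0.5] tilt 49.4@12.6 yz -0.60 xz -0.46
10 [-48.1   7.9   5.4] q [  90.    61.1   71.7   48.6  -85.7 -111.2] p [0.4 1.  0.5] tilt 50.7@14.6 yz -0.60 xz -0.48
11 [-47.8   7.9   7.1] q [  89.8   61.7   71.7   49.3  -83.2 -111.5] p [0.4 1.  0.5] tilt 51.9@16.7 yz -0.60 xz -0.51
```

Call:
{"fn": "apply_moves", "kwargs": {
  "targets": [
    {"travel":[-47.5,8,-9.5],"roll":0,"jaw":87},
    {"travel":[-47.5,8,-9],"roll":0,"jaw":87},
    {"travel":[-47.5,8,-8],"roll":0,"jaw":87},
    {"travel":[-48,8,-6],"roll":0,"jaw":87},
    {"travel":[-48,8,-4.5],"roll":0,"jaw":87},
    {"travel":[-48,8,-3],"roll":0,"jaw":87},
    {"travel":[-48,8,-1],"roll":0,"jaw":87},
    {"travel":[-48,8,0.5],"roll":0,"jaw":87},
    {"travel":[-48,8,2],"roll":0,"jaw":87},
    {"travel":[-48,8,4],"roll":0,"jaw":87}
  ]
}}

```text
clock: 12.35
tool_pos: [0.3887, 1.002, 0.4917]
orientation: [-137.3, 26.4, -104.6]
force: [-0.3, -1.2, 0.8]
opening: 0.0871
gripper_force: 0.0
```

Call:
{"fn": "apply_moves", "kwargs": {
  "targets": [
    {"travel":[-48,8,5],"roll":0,"jaw":87},
    {"travel":[-48,8,7],"roll":0,"jaw":87}
  ]
}}

```text
clock: 12.55
tool_pos: [0.3993, 1.0335, 0.485]
orientation: [-135.8, 29.3, -101.4]
force: [-0.1, 0.1, -0.3]
opening: 0.0872
gripper_force: 0.0
```

```bash
timeout 570 python3 - <<'E'
from h import *
from kin import *
np.set_printoptions(precision=1,suppress=True,linewidth=200)
o,M=st();q=o["joint_pos"];print(info(q))
M=fk(P,q)[1];z=M[:,2];knob=np.array([.637,-.055,.060]);pre=knob-.103*z
print("pre",pre.round(3))
roll=np.degrees(np.arctan2(M[2,1],M[2,0]));print("roll to level y:",roll)
for via in([.5,.55,.52],[.5,.2,.5]):
  q,n,a,b=goto(q,via,0);print(n,a,b,info(q))
q,n,a,b=goto(q,[pre[0]-.03,pre[1],.45],roll+180 if roll<-90 else roll);print(n,a,b,info(q))
q,n,a,b=goto(q,pre);print(n,a,b,info(q))
q,n,a,b=goto(q,knob-.003*z);print(n,a,b,info(q))
q,n,a,b=goto(q,knob-.003*z-[.2*.9945,.2*.1045,0]);print(n,a,b,info(q))
E
```

```text
12.55 q [  89.7   61.7   71.7   49.   -84.3 -111.2] p [0.4 1.  0.5] o [-135.8   29.3 -101.4] F [-0.1  0.1 -0.3] op 0.08715406587696604 0.0
q [  89.7   61.7   71.7   49.   -84.3 -111.2] p [0.4 1.  0.5] tilt 51.3@15.3 yz -0.61 xz -0.49
pre [ 0.6 -0.1  0.1]
roll to level y: -128.88448066006882
11 [34.4, -28.7, -4.2] [34.6, -28.7, -3.0] q [  76.1    6.9  -15.2   55.5  -55.5 -128.6] p [0.5 0.6 0.5] tilt 49.8@13.3 yz -0.61 xz -0.47
8 [43.4, -19.4, -5.8] [43.4, -19.4, -5.8] q [  56.2  -23.7  -44.    51.7  -41.5 -112. ] p [0.5 0.2 0.5] tilt 49.8@13.3 yz -0.61 xz -0.47
7 [36.5, -17.2, 0.8] [14.5, -37.6, 0.8] q [ 13.1 -22.6 -31.9   0.1 -30.9 -88.7] p [ 0.5 -0.1  0.5] tilt 49.8@13.0 yz -0.02 xz -0.76
7 [32.9, -0.4, 33.2] [32.2, 0.5, 33.9] q [  5.3   2.4 -37.5 -49.7  -4.2 -33.9] p [ 0.6 -0.1  0.1] tilt 47.5@9.6 yz -0.05 xz -0.74
3 [4.6, -4.9, 38.7] [3.8, -4.6, 38.8] q [ -7.9  17.2 -25.4 -78.4 -12.4   3.9] p [ 0.6 -0.1  0.1] tilt 46.2@9.0 yz -0.05 xz -0.72
5 [29.8, 3.4, -27.5] [29.8, 3.4, -27.5] q [-33.3   8.5 -44.3 -90.7 -29.1  37. ] p [ 0.4 -0.1  0.1] tilt 46.2@9.0 yz -0.05 xz -0.72
```

Call:
{"fn": "apply_moves", "kwargs": {
  "targets": [
    {"travel":[34.5,-28.7,-3.5],"roll":0,"jaw":87},
    {"travel":[34.5,-28.7,-3.5],"roll":0,"jaw":87},
    {"travel":[34.5,-28.7,-3.5],"roll":0,"jaw":87},
    {"travel":[34.5,-28.7,-3.5],"roll":0,"jaw":87},
    {"travel":[34.5,-28.7,-3.5],"roll":0,"jaw":87},
    {"travel":[34.5,-28.7,-3.5],"roll":0,"jaw":87},
    {"travel":[34.5,-28.7,-3.5],"roll":0,"jaw":87},
    {"travel":[34.5,-28.7,-3.5],"roll":0,"jaw":87},
    {"travel":[34.5,-28.7,-3.5],"roll":0,"jaw":87},
    {"travel":[34.5,-28.7,-3.5],"roll":0,"jaw":87}
  ]
}}

```text
clock: 13.55
tool_pos: [0.4853, 0.6525, 0.5193]
orientation: [-135.4, 29.5, -101.4]
force: [1.6, -0.1, 1.1]
opening: 0.0871
gripper_force: 0.0
```

Call:
{"fn": "apply_moves", "kwargs": {
  "targets": [
    {"travel":[43.4,-19.4,-5.8],"roll":0,"jaw":87},
    {"travel":[43.4,-19.4,-5.8],"roll":0,"jaw":87},
    {"travel":[43.4,-19.4,-5.8],"roll":0,"jaw":87},
    {"travel":[43.4,-19.4,-5.8],"roll":0,"jaw":87},
    {"travel":[43.4,-19.4,-5.8],"roll":0,"jaw":87},
    {"travel":[43.4,-19.4,-5.8],"roll":0,"jaw":87},
    {"travel":[43.4,-19.4,-5.8],"roll":0,"jaw":87},
    {"travel":[43.4,-19.4,-5.8],"roll":0,"jaw":87}
  ]
}}

```text
clock: 14.35
tool_pos: [0.4868, 0.2725, 0.4724]
orientation: [-135.3, 29.5, -101.4]
force: [1.4, -1.0, 0.5]
opening: 0.087
gripper_force: 0.0
```

Call:
{"fn": "apply_moves", "kwargs": {
  "targets": [
    {"travel":[36.5,-17,1],"roll":7.3,"jaw":87},
    {"travel":[34,-21.5,1],"roll":7.3,"jaw":87},
    {"travel":[31,-25.5,1],"roll":7.3,"jaw":87},
    {"travel":[27.5,-29.5,1],"roll":7.3,"jaw":87},
    {"travel":[23.5,-32.5,1],"roll":7.3,"jaw":87},
    {"travel":[19,-35.5,1],"roll":7.3,"jaw":87},
    {"travel":[14.5,-37.5,1],"roll":7.3,"jaw":87}
  ]
}}

```text
clock: 15.05
tool_pos: [0.5226, -0.001, 0.4159]
orientation: [179.9, 51.9, -165.2]
force: [2.1, -2.9, 0.7]
opening: 0.0868
gripper_force: 0.0
```

```bash
timeout 570 python3 - <<'E'
from h import *
from kin import *
np.set_printoptions(precision=1,suppress=True,linewidth=200)
o,M=st();q=o["joint_pos"];print(info(q))
z=M[:,2];knob=np.array([.637,-.055,.060]);pre=knob-.103*z
q,n,a,b=goto(q,pre);print(n,a,b,info(q))
z=fk(P,q)[1][:,2]
q,n,a,b=goto(q,knob-.003*z);print(n,a,b,info(q))
E
```

```text
15.05 q [  24.5  -25.7  -49.2   26.9  -16.8 -121.9] p [ 0.5 -0.   0.4] o [ 179.9   51.9 -165.2] F [ 2.1 -2.9  0.7] op 0.08683617296404077 0.0
q [  24.5  -25.7  -49.2   26.9  -16.8 -121.9] p [ 0.5 -0.   0.4] tilt 51.9@14.9 yz 0.00 xz -0.79
7 [31.5, -11.7, 27.5] [29.7, -11.4, 29.6] q [ 11.9  -1.7 -44.1 -30.5  -0.1 -57.9] p [ 0.5 -0.1  0.2] tilt 47.5@12.0 yz -0.02 xz -0.74
4 [6.2, -5.0, 35.4] [5.0, -4.2, 35.7] q [ -3.5  16.1 -25.8 -70.5 -10.2  -7.5] p [ 0.6 -0.   0.1] tilt 45.5@10.1 yz -0.03 xz -0.71
```

Call:
{"fn": "apply_moves", "kwargs": {
  "targets": [
    {"travel":[31.5,-11.7,27.5],"roll":0,"jaw":87},
    {"travel":[31,-11.7,28],"roll":0,"jaw":87},
    {"travel":[31,-11.6,28],"roll":0,"jaw":87},
    {"travel":[30.5,-11.5,28.5],"roll":0,"jaw":87},
    {"travel":[30.5,-11.5,29],"roll":0,"jaw":87},
    {"travel":[30,-11.4,29],"roll":0,"jaw":87},
    {"travel":[29.7,-11.4,29.5],"roll":0,"jaw":87}
  ]
}}

```text
clock: 15.75
tool_pos: [0.4661, -0.0683, 0.198]
orientation: [179.8, 45.5, -164.6]
force: [0.6, -1.4, 0.1]
opening: 0.0868
gripper_force: 0.0
```

```bash
timeout 570 python3 - <<'E'
from h import *
from kin import *
np.set_printoptions(precision=1,suppress=True,linewidth=200)
o,M=st();q=o["joint_pos"];print(info(q),o["tool_pos"]*1000)
knob=np.array([.637,-.055,.060])
im=ctrl.snapshot('wrist')[...,::-1];cv2.imwrite('pics/w2.png',im)
T=np.linalg.inv(wristT(o));p=T[:3,:3]@knob+T[:3,3];print('expected px',(ctrl.calibration('wrist')['K']@(p/p[2]))[:2])
z=fk(P,q)[1][:,2]
q,n,a,b=goto(q,knob-.003*z);print(n,a,b,info(q))
E
```

```text
15.75 q [ 15.6 -13.8 -58.2  -4.6  -0.1 -85.6] p [ 0.5 -0.1  0.2] o [ 179.8   45.5 -164.6] F [ 0.6 -1.4  0.1] op 0.08683511404783294 0.0
q [ 15.6 -13.8 -58.2  -4.6  -0.1 -85.6] p [ 0.5 -0.1  0.2] tilt 45.5@15.6 yz 0.00 xz -0.71 [466.1 -68.3 198. ]
expected px [226.1 187.1]
5 [-3.9, -6.6, 42.7] [-5.4, -4.8, 42.8] q [  3.   15.2 -27.8 -57.2  -7.3 -24.2] p [ 0.6 -0.   0.1] tilt 43.4@12.0 yz -0.03 xz -0.69
```

View pics/w2.png

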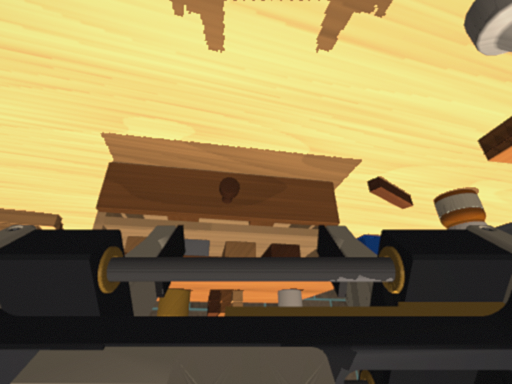

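The wrist picture shows the knob head at (229,187), against a predicted (226,187). I'll go in and grip.

Call:
{"fn": "apply_moves", "kwargs": {
  "targets": [
    {"travel":[-4,-6,42.7],"roll":0,"jaw":87},
    {"travel":[-4.5,-5.5,42.7],"roll":0,"jaw":87},
    {"travel":[-4.5,-5,42.7],"roll":0,"jaw":87}
  ]
}}

```text
clock: 16.1
tool_pos: [0.5076, -0.0674, 0.1632]
orientation: [-178.8, 42.8, -164.6]
force: [-1.5, -2.8, -0.9]
opening: 0.0871
gripper_force: 0.0
```

```bash
timeout 570 python3 - <<'E'
from h import *
from kin import *
np.set_printoptions(precision=1,suppress=True,linewidth=200)
o,M=st();q=o["joint_pos"];print(info(q),o["tool_pos"]*1000)
knob=np.array([.637,-.054,.060])
for i in range(2):
  z=fk(P,q)[1][:,2]
  q,n,a,b=goto(q,knob-.003*z,v=40);print(n,a,b,info(q))
print(fk(P,q)[0]*1000)
E
```

```text
16.1 q [ 11.6  -3.9 -47.7 -22.8  -3.7 -64.5] p [ 0.5 -0.1  0.2] o [-178.8   42.8 -164.6] F [-1.5 -2.8 -0.9] op 0.08712439350904744 0.0
q [ 11.6  -3.9 -47.7 -22.8  -3.7 -64.5] p [ 0.5 -0.1  0.2] tilt 42.8@13.7 yz -0.01 xz -0.68 [507.6 -67.4 163.2]
5 [-4.8, -3.6, 32.1] [-5.0, -3.4, 32.1] q [ -2.5  17.9 -25.4 -63.  -11.7 -14.1] p [ 0.6 -0.1  0.1] tilt 42.4@13.0 yz -0.02 xz -0.67
1 [3.2, -3.8, 2.6] [3.2, -3.8, 2.6] q [ -3.8  18.4 -25.  -64.7 -12.5 -11.6] p [ 0.6 -0.1  0.1] tilt 42.4@13.0 yz -0.02 xz -0.67
[635.  -54.5  62.2]
```

Call:
{"fn": "apply_moves", "kwargs": {
  "targets": [
    {"travel":[-4.8,-3.6,32],"roll":0,"jaw":87},
    {"travel":[-4.8,-3.6,32],"roll":0,"jaw":87},
    {"travel":[-4.8,-3.6,32],"roll":0,"jaw":87},
    {"travel":[-4.8,-3.6,32],"roll":0,"jaw":87},
    {"travel":[-4.8,-3.6,32],"roll":0,"jaw":87},
    {"travel":[3,-3,2.5],"roll":0,"jaw":87},
    {"travel":[0,0,0],"roll":0,"jaw":87}
  ]
}}

```text
clock: 16.8
tool_pos: [0.6118, -0.0672, 0.0678]
orientation: [-178.7, 42.1, -165.1]
force: [-0.5, -0.9, 0.1]
opening: 0.0868
gripper_force: 0.0
```

```bash
timeout 570 python3 - <<'E'
from h import *
from kin import *
np.set_printoptions(precision=1,suppress=True,linewidth=200)
o,M=st();q=o["joint_pos"];print(info(q),o["tool_pos"]*1000)
print(M.T@(np.array([.637,-.054,.060])-o["tool_pos"])*1000)
im=ctrl.snapshot('wrist')[...,::-1];cv2.imwrite('pics/w3.png',im)
E
```

```text
16.8 q [ -5.5  16.5 -26.9 -64.2 -13.7 -11.1] p [ 0.6 -0.1  0.1] o [-178.7   42.1 -165.1] F [-0.5 -0.9  0.1] op 0.08681658288553334 0.0
q [ -5.5  16.5 -26.9 -64.2 -13.7 -11.1] p [ 0.6 -0.1  0.1] tilt 42.1@13.0 yz -0.02 xz -0.67 [611.8 -67.2  67.8]
[-15.4   6.8  24.2]
```

View pics/w3.png

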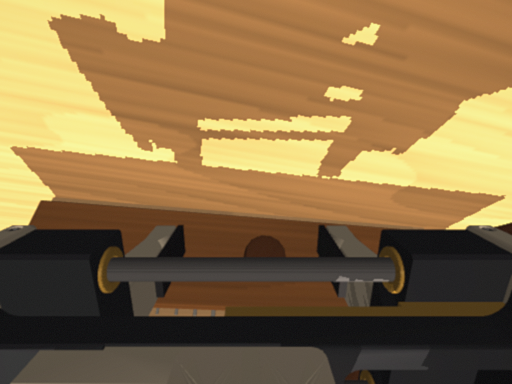

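The knob at (265,250) sits between the fingers. The last step is about [-15, 7, 21] mm, then I'll close.

Call:
{"fn": "apply_moves", "kwargs": {
  "targets": [
    {"travel":[-7.5,3.5,10.5],"roll":0,"jaw":87},
    {"travel":[-7.5,3.5,10.5],"roll":0,"jaw":87},
    {"travel":[0,0,0],"roll":0,"jaw":87},
    {"travel":[0,0,0],"roll":0,"jaw":10},
    {"travel":[0,0,0],"roll":0,"jaw":10},
    {"travel":[0,0,0],"roll":0,"jaw":10},
    {"travel":[0,0,0],"roll":0,"jaw":10},
    {"travel":[0,0,0],"roll":0,"jaw":10},
    {"travel":[0,0,0],"roll":0,"jaw":10}
  ]
}}

```text
clock: 17.75
tool_pos: [0.634, -0.0535, 0.063]
orientation: [-178.7, 42.2, -165.0]
force: [0.5, 0.8, 0.6]
opening: 0.0443
gripper_force: 0.0
```

```bash
timeout 570 python3 - <<'E'
from h import *
from kin import *
np.set_printoptions(precision=1,suppress=True,linewidth=200)
o,M=st();q=o["joint_pos"];print(info(q),o["tool_pos"]*1000)
d=-np.array([np.cos(np.radians(6.05)),np.sin(np.radians(6.05)),0])
print(M.T@d*200)
q,n,a,b=goto(q,o["tool_pos"]+.2*d,v=25);print(n,a,b,info(q))
E
```

```text
17.75 q [ -3.   18.2 -25.3 -63.3 -12.  -13.8] p [ 0.6 -0.1  0.1] o [-178.7   42.2 -165. ] F [0.5 0.8 0.6] op 0.04427584757093975 0.0
q [ -3.   18.2 -25.3 -63.3 -12.  -13.8] p [ 0.6 -0.1  0.1] tilt 42.2@13.0 yz -0.02 xz -0.67 [634.  -53.5  63. ]
[ 146.5   28.  -133.3]
9 [16.3, 3.1, -14.8] [16.3, 3.1, -14.8] q [-22.3   6.2 -41.8 -77.3 -23.4  15.3] p [ 0.4 -0.1  0.1] tilt 42.2@13.0 yz -0.02 xz -0.67
```

Call:
{"fn": "apply_moves", "kwargs": {
  "targets": [
    {"travel":[0,0,0],"roll":0,"jaw":10},
    {"travel":[0,0,0],"roll":0,"jaw":10},
    {"travel":[0,0,0],"roll":0,"jaw":10},
    {"travel":[0,0,0],"roll":0,"jaw":10},
    {"travel":[7.3,1.4,-6.7],"roll":0,"jaw":10},
    {"travel":[14.6,2.8,-13.3],"roll":0,"jaw":10}
  ]
}}

```text
clock: 18.35
tool_pos: [0.6055, -0.0555, 0.0629]
orientation: [-178.7, 42.2, -164.9]
force: [4.2, 3.3, -4.1]
opening: 0.0267
gripper_force: 30.0
```

Call:
{"fn": "apply_moves", "kwargs": {
  "targets": [
    {"travel":[14.6,2.8,-13.3],"roll":0,"jaw":10},
    {"travel":[14.6,2.8,-13.3],"roll":0,"jaw":10},
    {"travel":[14.6,2.8,-13.3],"roll":0,"jaw":10},
    {"travel":[14.6,2.8,-13.3],"roll":0,"jaw":10},
    {"travel":[14.6,2.8,-13.3],"roll":0,"jaw":10}
  ]
}}

```text
clock: 18.85
tool_pos: [0.5045, -0.0656, 0.0629]
orientation: [-178.9, 42.2, -165.1]
force: [4.2, 5.9, -6.1]
opening: 0.0271
gripper_force: 30.0
```

Call:
{"fn": "apply_moves", "kwargs": {
  "targets": [
    {"travel":[14.6,2.8,-13.3],"roll":0,"jaw":10},
    {"travel":[14.6,2.8,-13.3],"roll":0,"jaw":10},
    {"travel":[11,2.1,-10],"roll":0,"jaw":10},
    {"travel":[5.5,1,-5],"roll":0,"jaw":10},
    {"travel":[3.6,0.7,-3.3],"roll":0,"jaw":10}
  ]
}}

```text
clock: 19.35
tool_pos: [0.4377, -0.0724, 0.0632]
orientation: [-179.0, 42.2, -165.1]
force: [28.8, 14.3, -25.6]
opening: 0.0267
gripper_force: 30.0
```

Call:
{"fn": "apply_moves", "kwargs": {
  "targets": [
    {"travel":[3.6,0.7,-3.3],"roll":0,"jaw":10},
    {"travel":[1.5,0.3,-1.4],"roll":0,"jaw":10},
    {"travel":[0,0,0],"roll":0,"jaw":10},
    {"travel":[0,0,0],"roll":0,"jaw":10}
  ]
}}

```text
clock: 19.75
tool_pos: [0.4349, -0.0731, 0.0649]
orientation: [-178.9, 42.5, -165.1]
force: [22.9, 13.9, -13.1]
opening: 0.0271
gripper_force: 30.0
```

Call:
{"fn": "apply_moves", "kwargs": {
  "targets": [
    {"travel":[-1.5,-0.3,1.4],"roll":0,"jaw":50},
    {"travel":[0,0,0],"roll":0,"jaw":60},
    {"travel":[0,0,0],"roll":0,"jaw":60},
    {"travel":[0,0,0],"roll":0,"jaw":60},
    {"travel":[0,0,0],"roll":0,"jaw":60}
  ]
}}

```text
clock: 20.25
tool_pos: [0.433, -0.0749, 0.0631]
orientation: [-178.7, 42.1, -165.0]
force: [-0.9, 0.6, -0.0]
opening: 0.058
gripper_force: 0.0
```

```bash
timeout 570 python3 - <<'E'
from h import *
from kin import *
np.set_printoptions(precision=1,suppress=True,linewidth=200)
o,M=st();q=o["joint_pos"];print(info(q),o["tool_pos"]*1000)
p=o["tool_pos"];z=M[:,2]
q,n,a,b=goto(q,p-.09*z,v=30);print(n,a,b,info(q))
q,n,a,b=goto(q,[.40,-.10,.45]);print(n,a,b,info(q))
# push experiments
for d in([-1,-.2,0],[-1,-.2,.5],[-1,-.2,-.5],[-1,.5,0],[0,0,1],[-.5,0,-1]):
  x=q.copy();d=np.array(d)/np.linalg.norm(d)
  for i in range(14):x=step(x,fk(P,x)[1].T@d*48,0,.6)
  print(d.round(2),info(x))
E
```

```text
20.25 q [-22.5   6.1 -42.  -77.2 -23.5  15.4] p [ 0.4 -0.1  0.1] o [-178.7   42.1 -165. ] F [-0.9  0.6 -0. ] op 0.05801458893004603 0.0
q [-22.5   6.1 -42.  -77.2 -23.5  15.4] p [ 0.4 -0.1  0.1] tilt 42.2@13.0 yz -0.02 xz -0.67 [433.  -74.9  63.1]
4 [-0.0, -0.0, -22.5] [-0.0, -0.0, -22.5] q [ -6.  -12.  -49.6 -47.9 -17.3 -27.7] p [ 0.4 -0.1  0.1] tilt 42.3@13.1 yz -0.02 xz -0.67
7 [-33.2, -3.1, -31.8] [-33.7, -2.4, -31.4] q [  2.8 -30.6 -28.  -10.9 -50.7 -73.9] p [ 0.4 -0.1  0.4] tilt 43.1@15.2 yz 0.00 xz -0.68
[-1.  -0.2  0. ] q [-120.8  -12.    -7.4  -28.3 -115.4   36.9] p [-0.1 -0.2  0.4] tilt 34.1@9.4 yz -0.04 xz -0.56
[-0.9 -0.2  0.4] q [-122.1  -10.8   36.   -55.5 -149.3    0.1] p [-0.1 -0.2  0.7] tilt 34.4@9.7 yz -0.04 xz -0.56
[-0.9 -0.2 -0.4] q [-118.1    3.1  -36.1  -28.3  -77.5   55.1] p [-0.1 -0.2  0.1] tilt 36.6@11.0 yz -0.03 xz -0.59
[-0.9  0.5  0. ] q [ -23.   -82.    -5.3  -37.6 -126.7  -83.5] p [-0.2  0.1  0.4] tilt 43.3@22.5 yz 0.06 xz -0.68
[0. 0. 1.] q [  31.    -3.1   71.7   16.1 -118.2  -93.2] p [ 0.4 -0.1  1. ] tilt 47.3@11.6 yz -0.03 xz -0.73
[-0.5  0.  -0.9] q [-64.6   4.7 -58.2 -62.7 -38.1  42.1] p [ 0.2 -0.1  0. ] tilt 33.9@14.5 yz 0.02 xz -0.56
```

```bash
timeout 575 python3 - <<'E'
from h import *
from kin import *
np.set_printoptions(precision=1,suppress=True,linewidth=200)
o=ctrl.get_obs();q=o["joint_pos"];p=o["tool_pos"];z=fk(P,q)[1][:,2]
q,*_=goto(q,p-.09*z,v=30)
tilt=lambda x:np.degrees(np.arccos(-fk(P,x)[1][2,2]))
rng=np.random.default_rng(1)
D=[np.array([a,b,c])/np.linalg.norm([a,b,c]) for a in(-1,0,1) for b in(-1,0,1) for c in(-1,0,1) if a or b or c]
# greedy straight pushes of 10 rows each, from several starts
def lab(q0,name):
    best=[]
    for d in D:
        x=q0;ok=True
        for i in range(8):
            x=step(x,fk(P,x)[1].T@d*48,0,.6,25);pp=fk(P,x)[0]
            if np.hypot(*pp[:2])<.2 or pp[2]<.15:ok=False;break
        if ok:best.append((tilt(x),d.round(1).tolist(),info(x)))
    best.sort(key=lambda t:t[0]);print(name,*best[:2],sep="\n  ")
s0,*_=goto(q,[.42,-.09,.35]);print(info(s0))
a,*_=goto(s0,[.36,-.1,.35]);lab(a,"near mid")
b,*_=goto(s0,[.25,-.5,.45]);lab(b,"right")
c,*_=goto(b,[-.35,-.55,.55]);print(info(c))
c,*_=goto(c,[-.85,-.2,.55]);lab(c,"behind")
E
```

```text
q [  5.3 -27.2 -39.1 -11.5 -36.  -73.4] p [ 0.4 -0.1  0.3] tilt 43.1@15.2 yz 0.00 xz -0.68
near mid
  (np.float64(37.2434162221046), [-0.7, -0.7, 0.0], 'q [-60.8 -28.6 -26.4 -33.6 -75.4 -13.8] p [ 0.2 -0.2  0.4] tilt 37.2@1.3 yz -0.11 xz -0.60')
  (np.float64(39.30660458310615), [-0.6, -0.6, 0.6], 'q [-60.9 -25.7   1.  -36.1 -97.5 -27.3] p [ 0.2 -0.2  0.6] tilt 39.3@6.5 yz -0.07 xz -0.63')
right
  (np.float64(41.862257914218915), [-0.7, 0.0, -0.7], 'q [-100.1   18.7   -9.2  -38.6  -82.6   36.7] p [-0.  -0.5  0.2] tilt 41.9@11.8 yz -0.03 xz -0.67')
  (np.float64(41.86225982762447), [-0.6, -0.6, -0.6], 'q [-93.6  31.6  19.9 -40.  -91.3  21.7] p [ 0.  -0.7  0.2] tilt 41.9@11.8 yz -0.03 xz -0.67')
q [-126.2   36.4   70.4  -52.6 -145.8   11.3] p [-0.3 -0.6  0.6] tilt 41.9@11.8 yz -0.03 xz -0.67
behind
  (np.float64(28.143113893286436), [-1.0, 0.0, 0.0], 'q [-161.1   58.3   71.7   -1.4 -131.5   85.4] p [-0.8 -0.1  0.3] tilt 28.1@16.7 yz 0.01 xz -0.47')
  (np.float64(28.56833699179503), [-0.6, -0.6, 0.6], 'q [-147.6   44.6   71.7  -15.8 -143.2   61.4] p [-0.7 -0.3  0.5] tilt 28.6@12.5 yz -0.02 xz -0.48')
```

Call:
{"fn": "apply_moves", "kwargs": {
  "targets": [
    {"travel":[0,0,-15],"roll":0,"jaw":70},
    {"travel":[0,0,-25],"roll":0,"jaw":87},
    {"travel":[0,0,-25],"roll":0,"jaw":87},
    {"travel":[0,0,-25],"roll":0,"jaw":87}
  ]
}}

```text
clock: 20.65
tool_pos: [0.3778, -0.0881, 0.1216]
orientation: [-178.7, 41.8, -165.1]
force: [-1.5, 0.3, -0.6]
opening: 0.0845
gripper_force: 0.0
```

```bash
timeout 575 python3 - <<'E'
from h import *
from kin import *
np.set_printoptions(precision=1,suppress=True,linewidth=200)
o,M=st();q=o["joint_pos"];print(info(q),o["tool_pos"]*1000)
for t in([.42,-.09,.38],[.25,-.5,.48],[-.35,-.55,.55],[-.75,-.2,.55]):
  q,n,a,b=goto(q,t,v=48.5);print(n,a,b,info(q))
E
```

```text
20.65 q [ -5.7 -10.7 -49.4 -49.  -16.3 -26.6] p [ 0.4 -0.1  0.1] o [-178.7   41.8 -165.1] F [-1.5  0.3 -0.6] op 0.0845075796020686 0.0
q [ -5.7 -10.7 -49.4 -49.  -16.3 -26.6] p [ 0.4 -0.1  0.1] tilt 41.9@12.9 yz -0.02 xz -0.67 [377.8 -88.1 121.6]
6 [-33.7, -2.8, -27.6] [-34.2, -2.1, -27.0] q [  5.4 -28.  -36.  -10.3 -40.  -74.9] p [ 0.4 -0.1  0.4] tilt 42.8@15.1 yz 0.00 xz -0.68
10 [12.2, -33.3, -26.4] [12.7, -34.3, -24.8] q [-70.6   1.6  10.5 -41.3 -91.8  -9.3] p [ 0.3 -0.5  0.5] tilt 41.7@11.9 yz -0.03 xz -0.66
13 [31.7, 4.6, -35.3] [31.7, 4.6, -35.3] q [-126.1   36.4   70.4  -52.3 -145.8   11.4] p [-0.3 -0.6  0.6] tilt 41.7@11.9 yz -0.03 xz -0.66
11 [20.1, 39.5, -19.3] [20.8, 39.3, -18.8] q [-155.4   46.7   71.7  -18.2 -152.3   66.1] p [-0.7 -0.2  0.5] tilt 39.2@11.3 yz -0.03 xz -0.63
```

Call:
{"fn": "apply_moves", "kwargs": {
  "targets": [
    {"travel":[-34,-2.5,-27.3],"roll":0,"jaw":87},
    {"travel":[-34,-2.5,-27.3],"roll":0,"jaw":87},
    {"travel":[-34,-2.5,-27.3],"roll":0,"jaw":87},
    {"travel":[-34,-2.5,-27.3],"roll":0,"jaw":87},
    {"travel":[-34,-2.5,-27.3],"roll":0,"jaw":87},
    {"travel":[-34,-2.5,-27.3],"roll":0,"jaw":87}
  ]
}}

```text
clock: 21.25
tool_pos: [0.3997, -0.107, 0.2833]
orientation: [-179.5, 40.4, -165.0]
force: [1.8, -0.2, 0.4]
opening: 0.0872
gripper_force: 0.0
```

Call:
{"fn": "apply_moves", "kwargs": {
  "targets": [
    {"travel":[12.5,-33.8,-25.5],"roll":0,"jaw":87},
    {"travel":[12.5,-33.8,-25.5],"roll":0,"jaw":87},
    {"travel":[12.5,-33.8,-25.5],"roll":0,"jaw":87},
    {"travel":[12.5,-33.8,-25.5],"roll":0,"jaw":87},
    {"travel":[12.5,-33.8,-25.5],"roll":0,"jaw":87},
    {"travel":[12.5,-33.8,-25.5],"roll":0,"jaw":87},
    {"travel":[12.5,-33.8,-25.5],"roll":0,"jaw":87},
    {"travel":[12.5,-33.8,-25.5],"roll":0,"jaw":87},
    {"travel":[12.5,-33.8,-25.5],"roll":0,"jaw":87},
    {"travel":[12.5,-33.8,-25.5],"roll":0,"jaw":87}
  ]
}}

```text
clock: 22.25
tool_pos: [0.251, -0.4401, 0.3776]
orientation: [-179.5, 38.4, -166.3]
force: [2.5, -0.3, -0.5]
opening: 0.0869
gripper_force: 0.0
```

Call:
{"fn": "apply_moves", "kwargs": {
  "targets": [
    {"travel":[31.7,4.6,-35.3],"roll":0,"jaw":87},
    {"travel":[31.7,4.6,-35.3],"roll":0,"jaw":87},
    {"travel":[31.7,4.6,-35.3],"roll":0,"jaw":87},
    {"travel":[31.7,4.6,-35.3],"roll":0,"jaw":87},
    {"travel":[31.7,4.6,-35.3],"roll":0,"jaw":87},
    {"travel":[31.7,4.6,-35.3],"roll":0,"jaw":87},
    {"travel":[31.7,4.6,-35.3],"roll":0,"jaw":87},
    {"travel":[31.7,4.6,-35.3],"roll":0,"jaw":87},
    {"travel":[31.7,4.6,-35.3],"roll":0,"jaw":87},
    {"travel":[31.7,4.6,-35.3],"roll":0,"jaw":87}
  ]
}}

```text
clock: 23.25
tool_pos: [-0.2152, -0.5018, 0.4568]
orientation: [-179.5, 38.4, -166.3]
force: [0.3, -1.5, -0.2]
opening: 0.0866
gripper_force: 0.0
```

```bash
timeout 575 python3 - <<'E'
from h import *
from kin import *
np.set_printoptions(precision=1,suppress=True,linewidth=200)
o,M=st();q0=o["joint_pos"];print(info(q0),o["tool_pos"]*1000)
for t in([-.6,-.45,.5],[-.75,-.25,.5]):
  for d in([-1,-.15,0],[-1,0,.3],[-1,-.4,.0],[-1,.2,.0]):
    d=np.array(d)/np.linalg.norm(d)
    q,n,a,b=goto(q0,t,v=48.5);print(t,d,n,a,b,info(q))
    for i in range(18):
      q=step(q,fk(P,q)[1].T@d*48,0,.6)
      if i%6==5:print("  ",info(q))
E
```

```text
23.25 q [-115.    20.1   29.9  -34.8 -120.7   25.9] p [-0.2 -0.5  0.5] o [-179.5   38.4 -166.3] F [ 0.3 -1.5 -0.2] op 0.08661912439468121 0.0
q [-115.    20.1   29.9  -34.8 -120.7   25.9] p [-0.2 -0.5  0.5] tilt 38.4@13.0 yz -0.01 xz -0.62 [-215.2 -501.8  456.8]
[-0.6, -0.45, 0.5] [-1.  -0.1  0. ] 9 [28.5, 15.5, -28.9] [28.9, 15.3, -28.6] q [-138.4   44.4   71.7  -32.5 -146.    39.1] p [-0.6 -0.4  0.5] tilt 37.0@11.7 yz -0.02 xz -0.60
   q [-144.2   51.7   71.7  -20.3 -135.9   55.4] p [-0.7 -0.4  0.4] tilt 30.8@7.7 yz -0.04 xz -0.51
   q [-148.4   57.1   71.7  -13.  -124.    65.1] p [-0.8 -0.3  0.3] tilt 22.6@2.6 yz -0.06 xz -0.38
   q [-151.5   61.3   71.7   -8.2 -110.8   70.8] p [-0.9 -0.3  0.2] tilt 13.1@-7.7 yz -0.07 xz -0.21
[-0.6, -0.45, 0.5] [-1.   0.   0.3] 9 [28.5, 15.5, -28.9] [28.9, 15.3, -28.6] q [-138.4   44.4   71.7  -32.5 -146.    39.1] p [-0.6 -0.4  0.5] tilt 37.0@11.7 yz -0.02 xz -0.60
   q [-145.7   47.5   71.7  -20.7 -140.3   55.4] p [-0.7 -0.3  0.4] tilt 30.7@8.0 yz -0.04 xz -0.51
   q [-151.2   50.    71.7  -12.  -132.1   67.1] p [-0.7 -0.3  0.4] tilt 22.7@5.1 yz
[... 2281 characters left out ...]
7@14.3 yz 0.00 xz -0.48
   q [-149.7   59.3   71.7   -5.8 -121.2   71.4] p [-0.8 -0.3  0.3] tilt 19.6@15.3 yz 0.01 xz -0.33
   q [-149.    63.2   71.7   -2.3 -107.3   72.4] p [-0.9 -0.3  0.2] tilt 9.1@16.9 yz 0.01 xz -0.16
[-0.75, -0.25, 0.5] [-1.   0.2  0. ] 13 [25.6, 28.4, -24.8] [26.4, 28.4, -24.0] q [-151.5   48.2   71.7  -16.7 -147.3   63.7] p [-0.7 -0.2  0.4] tilt 35.9@13.1 yz -0.00 xz -0.59
   q [-158.6   55.4   71.7   -3.6 -135.9   80.7] p [-0.8 -0.1  0.3] tilt 29.7@16.3 yz 0.02 xz -0.50
   q [-163.8   60.6   71.7    3.9 -122.9   90.2] p [-0.9 -0.   0.3] tilt 22.1@25.0 yz 0.07 xz -0.37
   q [-167.6   64.8   71.7    8.9 -108.9   95.6] p [-1.   0.   0.2] tilt 14.8@47.4 yz 0.13 xz -0.22
```

```bash
timeout 575 python3 - <<'E'
from h import *
from kin import *
np.set_printoptions(precision=1,suppress=True,linewidth=200)
o=ctrl.get_obs();q0=o["joint_pos"]
q,n,a,b=goto(q0,[-.6,-.45,.5],v=48.5)
d=np.array([-1,.1,.3]);d/=np.linalg.norm(d)
for i in range(25):
  t=fk(P,q)[1].T@d*49.5;q=step(q,t,0,.6);print(t,end=" ")
  if i%3==2:print("  ",info(q))
E
```

```text
[ 27.2  14.9 -38.5] [ 27.9  14.7 -38.2] [ 28.5  14.5 -37.8]    q [-143.1   46.    71.7  -25.7 -144.    48.9] p [-0.6 -0.4  0.4] tilt 34.1@9.9 yz -0.03 xz -0.56
[ 29.2  14.3 -37.3] [ 29.9  14.2 -36.8] [ 30.6  14.1 -36.3]    q [-147.1   47.6   71.7  -19.5 -140.9   57.6] p [-0.7 -0.3  0.4] tilt 30.7@8.5 yz -0.04 xz -0.51
[ 31.3  14.  -35.7] [ 32.1  14.  -35. ] [ 32.9  13.9 -34.3]    q [-150.7   49.    71.7  -14.2 -137.1   65. ] p [-0.7 -0.3  0.4] tilt 26.9@7.7 yz -0.04 xz -0.45
[ 33.6  13.9 -33.5] [ 34.4  14.  -32.7] [ 35.2  14.  -31.8]    q [-153.8   50.2   71.7   -9.8 -132.7   71.1] p [-0.8 -0.2  0.4] tilt 22.7@7.4 yz -0.04 xz -0.38
[ 36.   14.1 -30.9] [ 36.8  14.2 -29.9] [ 37.6  14.3 -28.9]    q [-156.4   51.3   71.7   -6.1 -127.7   76. ] p [-0.8 -0.2  0.4] tilt 18.1@7.9 yz -0.03 xz -0.31
[ 38.4  14.4 -27.8] [ 39.1  14.5 -26.6] [ 39.9  14.6 -25.4]    q [-158.6   52.2   71.7   -3.1 -122.3   80. ] p [-0.8 -0.1  0.4] tilt 13.2@9.8 yz -0.01 xz -0.23
[ 40.6  14.8 -24.2] [ 41.3  14.9 -22.9] [ 42.   15.  -21.5]    q [-160.6   53.1   71.7   -0.5 -116.5   83.2] p [-0.9 -0.1  0.4] tilt 8.0@15.9 yz 0.01 xz -0.14
[ 42.6  15.2 -20.1] [ 43.2  15.3 -18.7] [ 43.8  15.5 -17.2]    q [-162.2   54.    71.7    1.6 -110.4   85.7] p [-0.9 -0.1  0.3] tilt 3.1@47.3 yz 0.03 xz -0.04
[ 44.3  15.6 -15.7]
```

Call:
{"fn": "apply_moves", "kwargs": {
  "targets": [
    {"travel":[28.7,15.5,-28.7],"roll":0,"jaw":87},
    {"travel":[28.7,15.5,-28.7],"roll":0,"jaw":87},
    {"travel":[28.7,15.5,-28.7],"roll":0,"jaw":87},
    {"travel":[28.7,15.5,-28.7],"roll":0,"jaw":87},
    {"travel":[28.7,15.5,-28.7],"roll":0,"jaw":87},
    {"travel":[28.7,15.5,-28.7],"roll":0,"jaw":87},
    {"travel":[28.7,15.5,-28.7],"roll":0,"jaw":87},
    {"travel":[28.7,15.5,-28.7],"roll":0,"jaw":87},
    {"travel":[28.7,15.5,-28.7],"roll":0,"jaw":87}
  ]
}}

```text
clock: 24.15
tool_pos: [-0.5574, -0.4204, 0.461]
orientation: [-178.9, 37.2, -166.4]
force: [0.2, 0.1, 0.3]
opening: 0.0873
gripper_force: 0.0
```

Call:
{"fn": "apply_moves", "kwargs": {
  "targets": [
    {"travel":[27,15,-38.5],"roll":0,"jaw":87},
    {"travel":[28,15,-38],"roll":0,"jaw":87},
    {"travel":[28.5,14.5,-38],"roll":0,"jaw":87},
    {"travel":[29,14.5,-37.5],"roll":0,"jaw":87},
    {"travel":[30,14,-37],"roll":0,"jaw":87},
    {"travel":[30.5,14,-36.5],"roll":0,"jaw":87},
    {"travel":[31,14,-36],"roll":0,"jaw":87},
    {"travel":[32,14,-35],"roll":0,"jaw":87},
    {"travel":[33,14,-34.5],"roll":0,"jaw":87},
    {"travel":[33.5,14,-33.5],"roll":0,"jaw":87}
  ]
}}

```text
clock: 25.15
tool_pos: [-0.7308, -0.241, 0.4063]
orientation: [-177.5, 25.4, -166.8]
force: [-0.0, 0.1, -0.2]
opening: 0.087
gripper_force: 0.0
```

Call:
{"fn": "apply_moves", "kwargs": {
  "targets": [
    {"travel":[34.5,14,-32.5],"roll":0,"jaw":87},
    {"travel":[35,14,-32],"roll":0,"jaw":87},
    {"travel":[36,14,-31],"roll":0,"jaw":87},
    {"travel":[37,14,-30],"roll":0,"jaw":87},
    {"travel":[37.5,14,-29],"roll":0,"jaw":87},
    {"travel":[38.5,14.5,-28],"roll":0,"jaw":87},
    {"travel":[39,14.5,-26.5],"roll":0,"jaw":87}
  ]
}}

```text
clock: 25.85
tool_pos: [-0.8296, -0.1519, 0.3714]
orientation: [-179.0, 14.6, -167.2]
force: [-0.5, -0.2, 0.0]
opening: 0.0871
gripper_force: 0.0
```

```bash
timeout 575 python3 - <<'E'
from h import *
from kin import *
np.set_printoptions(precision=1,suppress=True,linewidth=200)
o,M=st();q0=o["joint_pos"];print(info(q0))
for dd in([-1,.1,.3],[-1,0,.3],[-1,.2,.3],[-1,-.2,.3]):
  d=np.array(dd);d=d/np.linalg.norm(d);q=q0
  for i in range(12):
    t=fk(P,q)[1].T@d*49.5;q=step(q,t,0,.6)
    if i>4 and i%2:print(dd,i,t,info(q))
E
```

```text
25.85 q [-157.9   51.8   71.6   -4.  -124.    78.8] p [-0.8 -0.2  0.4] o [-179.    14.6 -167.2] F [-0.5 -0.2  0. ] op 0.0871459895758971 0.0
q [-157.9   51.8   71.6   -4.  -124.    78.8] p [-0.8 -0.2  0.4] tilt 14.6@8.8 yz -0.02 xz -0.25
[-1, 0.1, 0.3] 5 [ 43.3  15.3 -18.5] q [-161.7   53.6   71.7    0.9 -112.3   84.9] p [-0.9 -0.1  0.3] tilt 4.3@29.9 yz 0.02 xz -0.07
[-1, 0.1, 0.3] 7 [ 44.4  15.6 -15.5] q [-162.8   54.2   71.7    2.3 -108.1   86.4] p [-0.9 -0.1  0.3] tilt 2.2@91.5 yz 0.04 xz -0.01
[-1, 0.1, 0.3] 9 [ 45.3  15.8 -12.3] q [-163.7   54.9   71.7    3.5 -103.7   87.6] p [-1.  -0.1  0.3] tilt 4.6@148.6 yz 0.06 xz 0.06
[-1, 0.1, 0.3] 11 [46. 16. -9.] q [-164.5   55.5   71.7    4.7  -99.2   88.7] p [-1.  -0.   0.3] tilt 8.3@161.7 yz 0.08 xz 0.12
[-1, 0, 0.3] 5 [ 44.6  10.7 -18.6] q [-160.3   53.6   71.7    0.7 -112.1   83.4] p [-0.9 -0.1  0.3] tilt 4.1@28.8 yz 0.02 xz -0.07
[-1, 0, 0.3] 7 [ 45.7  11.  -15.6] q [-160.9   54.3   71.7    2.  -107.8   84.5] p [-0.9 -0.1  0.3] tilt 1.9@98.5 yz 0.03 xz -0.00
[-1, 0, 0.3] 9 [ 46.6  11.2 -12.3] q [-161.5   54.9   71.7    3.3 -103.4 
[... 550 characters left out ...]
0.3] tilt 4.6@141.2 yz 0.06 xz 0.05
[-1, 0.2, 0.3] 11 [44.2 20.5 -8.9] q [-167.    55.5   71.7    4.9  -99.6   91.2] p [-1.  -0.   0.3] tilt 8.1@156.6 yz 0.08 xz 0.11
[-1, -0.2, 0.3] 5 [ 45.9   1.4 -18.5] q [-157.4   53.7   71.7    0.1 -111.8   80.3] p [-0.9 -0.2  0.3] tilt 3.8@24.3 yz 0.01 xz -0.06
[-1, -0.2, 0.3] 7 [ 47.    1.5 -15.4] q [-157.3   54.3   71.7    1.4 -107.5   80.6] p [-0.9 -0.2  0.3] tilt 1.3@108.5 yz 0.02 xz 0.00
[-1, -0.2, 0.3] 9 [ 47.9   1.7 -12.2] q [-157.2   55.    71.7    2.7 -103.    80.7] p [-1.  -0.2  0.3] tilt 4.5@167.5 yz 0.03 xz 0.07
[-1, -0.2, 0.3] 11 [48.7  1.8 -8.9] q [-157.    55.7   71.7    3.9  -98.5   80.8] p [-1.  -0.2  0.3] tilt 8.4@175.7 yz 0.04 xz 0.14
```

Call:
{"fn": "apply_moves", "kwargs": {
  "targets": [
    {"travel":[42.5,0,-25],"roll":0,"jaw":87},
    {"travel":[43.5,0,-24],"roll":0,"jaw":87},
    {"travel":[44,0,-23],"roll":0,"jaw":87},
    {"travel":[44.5,0.5,-21.5],"roll":0,"jaw":87},
    {"travel":[45.5,1,-20],"roll":0,"jaw":87},
    {"travel":[46,1,-18.5],"roll":0,"jaw":87},
    {"travel":[46.5,1.5,-17],"roll":0,"jaw":87}
  ]
}}

```text
clock: 26.55
tool_pos: [-0.9203, -0.1754, 0.3397]
orientation: [179.0, 1.7, -167.2]
force: [-0.4, -0.2, -0.5]
opening: 0.0875
gripper_force: 0.0
```

```bash
timeout 575 python3 - <<'E'
from h import *
from kin import *
np.set_printoptions(precision=1,suppress=True,linewidth=200)
o,M=st();q0=o["joint_pos"];print(info(q0),o["tool_pos"]*1000)
q=q0
for i in range(3):
  q=step(q,fk(P,q)[1].T@np.array([-1,-.2,.3])*47,0,.6);print(info(q))
q=q0
# way back: target yaw so tool y along unit x (grip case short side) 
for t in([-.7,-.35,.40],[-.3,-.6,.42],[.2,-.6,.42],[.45,-.35,.42]):
  q,n,a,b=goto(q,t,v=48.5);print(n,a,b,info(q))
E
```

```text
26.55 q [-157.1   54.    71.6    0.7 -109.5   80.2] p [-0.9 -0.2  0.3] o [ 179.     1.7 -167.2] F [-0.4 -0.2 -0.5] op 0.08747538127795798 0.0
q [-157.1   54.    71.6    0.7 -109.5   80.2] p [-0.9 -0.2  0.3] tilt 2.0@43.2 yz 0.02 xz -0.03 [-920.3 -175.4  339.7]
q [-157.1   54.3   71.7    1.4 -107.4   80.4] p [-0.9 -0.2  0.3] tilt 1.3@113.4 yz 0.02 xz 0.00
q [-157.    54.7   71.7    2.  -105.1   80.5] p [-0.9 -0.2  0.3] tilt 2.7@157.5 yz 0.03 xz 0.04
q [-157.    55.    71.7    2.6 -102.9   80.6] p [-1.  -0.2  0.3] tilt 4.6@169.0 yz 0.03 xz 0.07
6 [-29.6, -36.4, -9.8] [-29.6, -36.4, -9.8] q [-139.2   30.9   35.9    0.1  -97.    62.1] p [-0.7 -0.3  0.4] tilt 2.0@43.2 yz 0.02 xz -0.03
10 [-33.5, -33.2, -1.6] [-33.5, -33.2, -1.6] q [-100.6   18.5   19.8   -1.2  -92.9   23.4] p [-0.3 -0.6  0.4] tilt 2.0@43.2 yz 0.02 xz -0.03
11 [-44.3, -10.1, 1.1] [-44.3, -10.1, 1.1] q [-55.1  13.9  13.9  -2.  -90.2 -22.1] p [ 0.2 -0.6  0.4] tilt 2.0@43.2 yz 0.02 xz -0.03
8 [-37.4, 23.5, 1.5] [-37.4, 23.5, 1.5] q [-19.4   6.9   5.1  -1.8 -87.3 -57.7] p [ 0.5 -0.3  0.4] tilt 2.0@43.2 yz 0.02 xz -0.03
```

```bash
python3 - <<'E'
from h import *
ims=[]
for n,(x,y,w,h) in (("scene",(230,110,160,90)),("top",(225,130,110,62))):
    im=ctrl.snapshot(n)[...,::-1].copy();cv2.imwrite(f"pics/{n}1.png",im)
    ims.append(cv2.resize(im[y:y+h,x:x+w],None,fx=5 if n=="scene" else 800/110,fy=5 if n=="scene" else 800/110,interpolation=cv2.INTER_CUBIC)[:450 if n=="scene" else 150])
cv2.imwrite("pics/z2.png",np.vstack([ims[0],cv2.resize(cv2.imread("pics/top1.png")[150:171,225:335],(800,150))])[:600])
# unit-frame helper: where would drawer features be (scene pixel)
s=ctrl.calibration("scene");Ti=np.linalg.inv(s["extrinsics"]);a=np.radians(6.05)
def px(u,v,z):
    p=np.array([.673,-.0502,0])+u*np.array([np.cos(a),np.sin(a),0])+v*np.array([-np.sin(a),np.cos(a),0])+[0,0,z]
    c=Ti[:3,:3]@p+Ti[:3,3];return (s["K"]@(c/c[2]))[:2]
for nm,u,v,z in(("face L top",-.2,.17,.088),("face R top",-.2,-.17,.088),("shelf L",-.04,.19,.173),("shelf R",-.04,-.19,.173)):
    q=px(u,v,z);print(nm,q.round(1),"crop",((q-[230,110])*5).round(0))
E
```

```text
face L top [250.  194.3] crop [100. 421.]
face R top [360.1 205. ] crop [650. 475.]
shelf L [248.7 135.1] crop [ 93. 125.]
shelf R [374.5 146.4] crop [722. 182.]
```

View pics/z2.png

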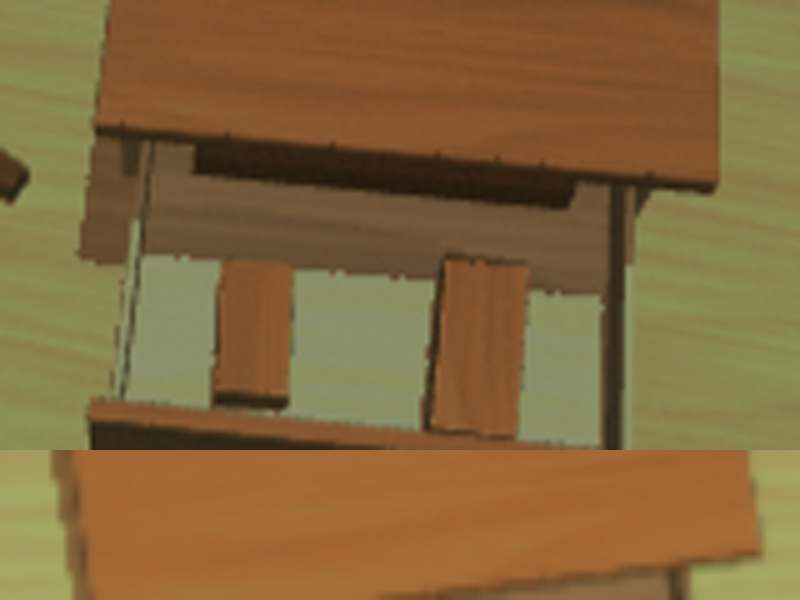

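The scene crop shows both cases lying with their long sides along the drawer's slide direction. The small case is on the left, with top corners at crop (222,262), (292,265), (290,398) and (215,392). The medium is on the right at (446,258), (528,266), (518,436) and (435,428). So the gripper can close along the unit's y. Next I bring the arm back round.

Call:
{"fn": "apply_moves", "kwargs": {
  "targets": [
    {"travel":[47,2,-15],"roll":0,"jaw":87},
    {"travel":[-30,-36.4,-10],"roll":1,"jaw":87},
    {"travel":[-30,-36.4,-10],"roll":1,"jaw":87},
    {"travel":[-30,-36.4,-10],"roll":1,"jaw":87},
    {"travel":[-30,-36.4,-10],"roll":1,"jaw":87},
    {"travel":[-30,-36.4,-10],"roll":1,"jaw":87},
    {"travel":[-30,-36.4,-10],"roll":1,"jaw":87}
  ]
}}

```text
clock: 27.35
tool_pos: [-0.7149, -0.3619, 0.3925]
orientation: [178.8, -0.3, -173.2]
force: [-0.7, -0.6, 0.0]
opening: 0.0866
gripper_force: 0.0
```

Call:
{"fn": "apply_moves", "kwargs": {
  "targets": [
    {"travel":[-36,-31,-1.6],"roll":0,"jaw":87},
    {"travel":[-36,-31,-1.6],"roll":0,"jaw":87},
    {"travel":[-36,-31,-1.6],"roll":0,"jaw":87},
    {"travel":[-36,-31,-1.6],"roll":0,"jaw":87},
    {"travel":[-36,-31,-1.6],"roll":0,"jaw":87},
    {"travel":[-36,-31,-1.6],"roll":0,"jaw":87},
    {"travel":[-36,-31,-1.6],"roll":0,"jaw":87},
    {"travel":[-36,-31,-1.6],"roll":0,"jaw":87},
    {"travel":[-36,-31,-1.6],"roll":0,"jaw":87},
    {"travel":[-36,-31,-1.6],"roll":0,"jaw":87}
  ]
}}

```text
clock: 28.35
tool_pos: [-0.3206, -0.6267, 0.3998]
orientation: [178.8, -0.3, -173.1]
force: [-0.5, -0.2, 0.7]
opening: 0.087
gripper_force: 0.0
```

Call:
{"fn": "apply_moves", "kwargs": {
  "targets": [
    {"travel":[-44.5,-5,0],"roll":0,"jaw":87},
    {"travel":[-44.5,-5,0],"roll":0,"jaw":87},
    {"travel":[-44.5,-5,0],"roll":0,"jaw":87},
    {"travel":[-44.5,-5,0],"roll":0,"jaw":87},
    {"travel":[-44.5,-5,0],"roll":0,"jaw":87},
    {"travel":[-44.5,-5,0],"roll":0,"jaw":87},
    {"travel":[-44.5,-5,0],"roll":0,"jaw":87},
    {"travel":[-44.5,-5,0],"roll":0,"jaw":87},
    {"travel":[-44.5,-5,0],"roll":0,"jaw":87},
    {"travel":[-44.5,-5,0],"roll":0,"jaw":87}
  ]
}}

```text
clock: 29.35
tool_pos: [0.1269, -0.6222, 0.3968]
orientation: [178.8, -0.2, -173.1]
force: [0.7, -1.2, 0.1]
opening: 0.0866
gripper_force: 0.0
```

```bash
timeout 575 python3 - <<'E'
from h import *
from kin import *
np.set_printoptions(precision=4,suppress=True,linewidth=200)
o,M=st();print(info(o["joint_pos"]))
s=ctrl.calibration("scene")
for nm,z,c in(("small",.048,[(222,262),(292,265),(290,398),(215,392)]),("medium",.052,[(446,258),(528,266),(518,436),(435,428)])):
    W=np.array([plane(s,(230+u/5,110+v/5),z)[:2] for u,v in c]);W=W[:, :2]
    print(nm,W.tolist(),"c",W.mean(0),"len",np.linalg.norm(W[0]-W[3]),np.linalg.norm(W[1]-W[2]),"wid",np.linalg.norm(W[0]-W[1]),np.linalg.norm(W[3]-W[2]))
E
```

```text
29.35 q [-61.0262  14.4935  11.0598  -0.2323 -87.7718 -22.0972] p [ 0.1269 -0.6222  0.3968] o [ 178.7958   -0.2386 -173.1323] F [ 0.7239 -1.2416  0.1358] op 0.08662747393516763 0.0
q [-61.   14.5  11.1  -0.2 -87.8 -22.1] p [ 0.127 -0.622  0.397] tilt 1.2@108.1 yz 0.02 xz 0.00
small [[0.5968038037579421, 0.045987753100130466], [0.6042578678857835, -0.00010500091173354506], [0.510946127978057, -0.015554753051451804], [0.5049859605468369, 0.032813577332812226]] c [0.5542 0.0158] len 0.09275815456921992 0.09458211060124383 wid 0.046691595008311486 0.04873416645403404
medium [[0.6285045383322654, -0.09939406554927688], [0.6339215428749095, -0.15345869424398023], [0.5140316682093767, -0.16290012081343133], [0.5084386070959991, -0.11013451728523396]] c [ 0.5712 -0.1315] len 0.12054536551491414 0.12026106012747227 wid 0.05433532933654832 0.0530612028539958
```

Call:
{"fn": "apply_moves", "kwargs": {
  "targets": [
    {"travel":[-35.2,28.8,13.1],"roll":0,"jaw":87},
    {"travel":[-35.2,28.8,13.1],"roll":0,"jaw":87},
    {"travel":[-35.2,28.8,13.1],"roll":0,"jaw":87},
    {"travel":[-35.2,28.8,13.1],"roll":0,"jaw":87},
    {"travel":[-35.2,28.8,13.1],"roll":0,"jaw":87},
    {"travel":[-35.2,28.8,13.1],"roll":0,"jaw":87},
    {"travel":[-35.2,28.8,13.1],"roll":0,"jaw":87},
    {"travel":[-35.2,28.8,13.1],"roll":0,"jaw":87},
    {"travel":[-35.2,28.8,13.1],"roll":0,"jaw":87},
    {"travel":[-35.2,28.8,13.1],"roll":0,"jaw":87}
  ]
}}

```text
clock: 30.35
tool_pos: [0.4403, -0.2907, 0.27]
orientation: [178.8, -0.2, -173.1]
force: [-0.0, -0.2, -0.3]
opening: 0.0868
gripper_force: 0.0
```

Call:
{"fn": "apply_moves", "kwargs": {
  "targets": [
    {"travel":[-35.2,28.8,13.1],"roll":0,"jaw":87},
    {"travel":[-35.2,28.8,13.1],"roll":0,"jaw":87},
    {"travel":[-35.2,28.8,13.1],"roll":0,"jaw":87},
    {"travel":[-20,18,9],"roll":0,"jaw":87},
    {"travel":[0,0,0],"roll":0,"jaw":87},
    {"travel":[0,0,0],"roll":0,"jaw":87}
  ]
}}

```text
clock: 30.95
tool_pos: [0.5515, -0.1722, 0.223]
orientation: [178.8, -0.3, -173.1]
force: [-0.8, -1.2, -0.7]
opening: 0.0869
gripper_force: 0.0
```

```bash
cat >> h.py <<'E'
def orange(im,z,T,c,amin=800,hue=(3,18)):
    "orange rectangles seen from the wrist: centre, long-axis angle, size, on plane z"
    hsv=cv2.cvtColor(im,cv2.COLOR_BGR2HSV);m=cv2.inRange(hsv,(hue[0],120,60),(hue[1],255,255));m[225:]=0
    m=cv2.morphologyEx(m,cv2.MORPH_OPEN,np.ones((3,3)))
    for k in cv2.findContours(m,0,2)[0]:
        if cv2.contourArea(k)<amin:continue
        W=np.array([plane(c,p,z,T)[:2] for p in k[:,0]]).astype(np.float32)*1000
        (cx,cy),(w,h),a=cv2.minAreaRect(W)
        print("px",k[:,0].mean(0).round(0),"c",round(cx,1),round(cy,1),"size",round(w,1),round(h,1),"ang",round(a,1))
E
python3 - <<'E'
from h import *
o,M=st();im=ctrl.snapshot("wrist")[...,::-1].copy();cv2.imwrite("pics/w4.png",im)
orange(im,.052,wristT(o),ctrl.calibration("wrist"))
E
```

```text
30.95 q [  1.2648  12.9576 -12.8967  -1.3257 -64.5764 -83.7512] p [ 0.5515 -0.1722  0.223 ] o [ 178.7666   -0.3042 -173.0568] F [-0.819  -1.2392 -0.6557] op 0.08685076217623604 0.0
px [ 30. 131.] c 520.6 -420.1 size 225.4 23.6 ang 10.7
px [371. 130.] c 469.4 -60.8 size 245.6 382.2 ang 6.4
```

View pics/w4.png

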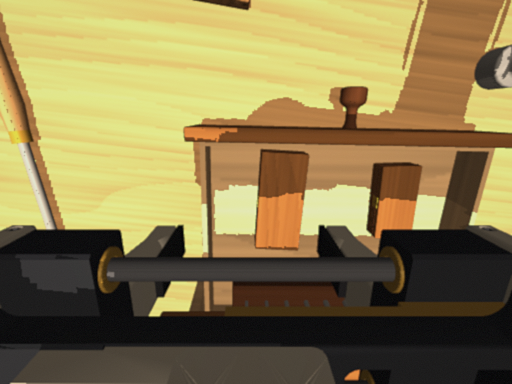

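The wrist picture shows the medium case's top at (262,151), (308,154), (299,248) and (257,247). The small case is at (381,164), (419,165) and (414,238), partly hidden by a finger.

```bash
python3 - <<'E'
from h import *
o,M=st();T=wristT(o);c=ctrl.calibration("wrist")
W=np.array([plane(c,p,.052,T)[:2] for p in((262,151),(308,154),(299,248),(257,247))])*1000
print(W,W.mean(0))
for i,j in((0,3),(1,2)):
    d=W[j]-W[i];print(np.linalg.norm(d),np.degrees(np.arctan2(d[1],d[0])))
t=np.array([.5700,-.1320,.046])
print("scene-based delta",M.T@(t-o["tool_pos"])*1000,"wrist-based",M.T@(np.r_[W.mean(0)/1000,.046]-o["tool_pos"])*1000)
# refine: dark edges of case along several rows
hsv=cv2.cvtColor(cv2.imread("pics/w4.png"),cv2.COLOR_BGR2HSV)
E
```

```text
31.0 q [  1.2078  12.9118 -12.9015  -1.3204 -64.5736 -83.749 ] p [ 0.5512 -0.1728  0.2234] o [ 178.7756   -0.2611 -173.1094] F [-0.7275 -0.7679  0.7901] op 0.08694568783369179 0.0
[[ 512.1514 -159.4398]
 [ 509.3143 -105.5489]
 [ 630.7882  -95.1397]
 [ 635.2569 -149.5703]] [ 571.8777 -127.4247]
123.50047350246061 4.583663418063225
121.91909129190567 4.897735671764819
scene-based delta [-24.3212  34.4166 178.0506] wrist-based [-26.7343  38.7329 178.1319]
```

Call:
{"fn": "apply_moves", "kwargs": {
  "targets": [
    {"travel":[-26,36.5,0],"roll":2.1,"jaw":87},
    {"travel":[0,0,40],"roll":0,"jaw":87},
    {"travel":[0,0,45],"roll":0,"jaw":87},
    {"travel":[0,0,45],"roll":0,"jaw":87},
    {"travel":[0,0,0],"roll":0,"jaw":87},
    {"travel":[0,0,0],"roll":0,"jaw":87}
  ]
}}

```text
clock: 31.6
tool_pos: [0.5721, -0.1316, 0.0949]
orientation: [178.8, -0.3, -175.3]
force: [0.6, 0.2, 0.6]
opening: 0.0873
gripper_force: 0.0
```

```bash
python3 - <<'E'
from h import *
o,M=st()
print(M.T@(np.array([.571,-.1295,.047])-o["tool_pos"])*1000)
E
```

```text
31.6 q [  5.3497  20.8957 -20.4173  -1.5658 -49.0128 -89.5856] p [ 0.5721 -0.1316  0.0949] o [ 178.8216   -0.3278 -175.2628] F [0.5892 0.1656 0.642 ] op 0.08729626364157782 0.0
[ 0.6803  1.2162 47.9213]
```

Call:
{"fn": "apply_moves", "kwargs": {
  "targets": [
    {"travel":[0.5,1,30],"roll":0,"jaw":87},
    {"travel":[0,0,18],"roll":0,"jaw":87},
    {"travel":[0,0,0],"roll":0,"jaw":75},
    {"travel":[0,0,0],"roll":0,"jaw":40},
    {"travel":[0,0,0],"roll":0,"jaw":40},
    {"travel":[0,0,0],"roll":0,"jaw":40},
    {"travel":[0,0,0],"roll":0,"jaw":40},
    {"travel":[0,0,0],"roll":0,"jaw":40},
    {"travel":[0,0,0],"roll":0,"jaw":40},
    {"travel":[0,0,0],"roll":0,"jaw":40}
  ]
}}

```text
clock: 32.6
tool_pos: [0.5721, -0.1287, 0.0473]
orientation: [178.8, -0.2, -175.2]
force: [-0.4, 1.0, 7.5]
opening: 0.0562
gripper_force: 29.9
```

Call:
{"fn": "apply_moves", "kwargs": {
  "targets": [
    {"travel":[0,0,0],"roll":0,"jaw":40},
    {"travel":[0,0,-10],"roll":0,"jaw":40}
  ]
}}

```text
clock: 32.8
tool_pos: [0.5706, -0.1288, 0.0555]
orientation: [178.8, -0.4, -175.3]
force: [-0.5, -0.1, -1.4]
opening: 0.0559
gripper_force: 29.8
```

```bash
python3 - <<'E'
from h import *
o,M=st()
E
```

```text
32.8 q [  5.6169  23.5966 -22.5835  -1.7812 -44.2007 -89.5913] p [ 0.5706 -0.1288  0.0555] o [ 178.764    -0.3857 -175.2514] F [-0.5407 -0.1485 -1.4177] op 0.055853719080090194 29.80980634689331
```

Call:
{"fn": "apply_moves", "kwargs": {
  "targets": [
    {"travel":[0,0,-25],"roll":0,"jaw":40},
    {"travel":[0,0,-40],"roll":0,"jaw":40},
    {"travel":[0,0,-40],"roll":0,"jaw":40},
    {"travel":[0,0,-40],"roll":0,"jaw":40},
    {"travel":[5,20,0],"roll":0,"jaw":40},
    {"travel":[10,40,0],"roll":0,"jaw":40},
    {"travel":[10,43,0],"roll":0,"jaw":40},
    {"travel":[10,43,0],"roll":0,"jaw":40},
    {"travel":[10,43,0],"roll":0,"jaw":40},
    {"travel":[10,43,0],"roll":0,"jaw":40}
  ]
}}

```text
clock: 33.8
tool_pos: [0.4972, 0.0961, 0.2067]
orientation: [178.8, -0.3, -175.3]
force: [1.0, 1.6, -1.8]
opening: 0.0559
gripper_force: 29.8
```

Call:
{"fn": "apply_moves", "kwargs": {
  "targets": [
    {"travel":[10,43,0],"roll":-1,"jaw":40},
    {"travel":[10,43,0],"roll":-1,"jaw":40},
    {"travel":[10,43,0],"roll":-0.6,"jaw":40},
    {"travel":[8,40,0],"roll":0,"jaw":40},
    {"travel":[4,20,0],"roll":0,"jaw":40},
    {"travel":[0,0,0],"roll":0,"jaw":40},
    {"travel":[0,0,0],"roll":0,"jaw":40}
  ]
}}

```text
clock: 34.5
tool_pos: [0.4354, 0.2781, 0.2104]
orientation: [178.8, -0.3, -172.6]
force: [-0.5, -0.6, -1.7]
opening: 0.0559
gripper_force: 29.8
```

```bash
python3 - <<'E'
from h import *
o,M=st()
print(M.T@(np.array([.4365,.2935,.0633])-o["tool_pos"])*1000)
E
```

```text
34.5 q [  53.5914    7.1568  -21.9992   -1.1927  -60.1506 -135.5708] p [0.4354 0.2781 0.2104] o [ 178.7795   -0.2621 -172.564 ] F [-0.469  -0.5605 -1.7101] op 0.05586102220967903 29.809688329696655
[ -3.7946  12.0056 147.3823]
```

Call:
{"fn": "apply_moves", "kwargs": {
  "targets": [
    {"travel":[-3.8,12,20],"roll":0,"jaw":40},
    {"travel":[0,0,35],"roll":0,"jaw":40},
    {"travel":[0,0,35],"roll":0,"jaw":40},
    {"travel":[0,0,30],"roll":0,"jaw":40},
    {"travel":[0,0,10],"roll":0,"jaw":40},
    {"travel":[0,0,0],"roll":0,"jaw":40},
    {"travel":[0,0,0],"roll":0,"jaw":40}
  ]
}}

```text
clock: 35.2
tool_pos: [0.438, 0.2933, 0.0817]
orientation: [178.7, -0.2, -172.7]
force: [0.4, -0.2, -1.2]
opening: 0.056
gripper_force: 29.8
```

```bash
python3 - <<'E'
from h import *
o,M=st()
print(M.T@(np.array([.4365,.2935,.0633])-o["tool_pos"])*1000)
E
```

```text
35.2 q [  54.4162   16.5094  -29.6831   -1.4551  -43.0055 -136.0112] p [0.438  0.2933 0.0817] o [ 178.7301   -0.1742 -172.6503] F [ 0.3825 -0.1895 -1.2186] op 0.05597228088874681 29.80991005897522
[ 1.4318 -0.0006 18.4169]
```

Call:
{"fn": "apply_moves", "kwargs": {
  "targets": [
    {"travel":[1.4,0,8],"roll":0,"jaw":40},
    {"travel":[0,0,6],"roll":0,"jaw":40},
    {"travel":[0,0,2.5],"roll":0,"jaw":40},
    {"travel":[0,0,1.5],"roll":0,"jaw":40},
    {"travel":[0,0,0],"roll":0,"jaw":40}
  ]
}}

```text
clock: 35.7
tool_pos: [0.4356, 0.2932, 0.0633]
orientation: [178.8, -0.2, -172.6]
force: [-4.1, -1.8, 7.2]
opening: 0.056
gripper_force: 29.9
```

```bash
python3 - <<'E'
from h import *
o,M=st()
for n in("top","scene"):cv2.imwrite(f"pics/{n}2.png",ctrl.snapshot(n)[...,::-1])
E
```

```text
35.7 q [  54.6374   17.9086  -30.8553   -1.5414  -40.5225 -136.0828] p [0.4356 0.2932 0.0633] o [ 178.7886   -0.244  -172.6083] F [-4.1008 -1.7787  7.1694] op 0.05600785846983561 29.917785823345184
```

Call:
{"fn": "apply_moves", "kwargs": {
  "targets": [
    {"travel":[0,0,0],"roll":0,"jaw":60},
    {"travel":[0,0,0],"roll":0,"jaw":70},
    {"travel":[0,0,0],"roll":0,"jaw":80},
    {"travel":[0,0,0],"roll":0,"jaw":87},
    {"travel":[0,0,-15],"roll":0,"jaw":87},
    {"travel":[0,0,-35],"roll":0,"jaw":87},
    {"travel":[0,0,-45],"roll":0,"jaw":87},
    {"travel":[0,0,-45],"roll":0,"jaw":87},
    {"travel":[-10,-45,0],"roll":0,"jaw":87},
    {"travel":[-10,-45,0],"roll":0,"jaw":87}
  ]
}}

```text
clock: 36.8
tool_pos: [0.4687, 0.2041, 0.2022]
orientation: [178.6, -0.1, -172.5]
force: [0.6, -0.2, -0.3]
opening: 0.0872
gripper_force: 0.0
```

Call:
{"fn": "apply_moves", "kwargs": {
  "targets": [
    {"travel":[-12,-45,0],"roll":0,"jaw":87},
    {"travel":[-15,-45,0],"roll":0,"jaw":87},
    {"travel":[-15,-40,0],"roll":0,"jaw":87},
    {"travel":[0,0,0],"roll":0,"jaw":87},
    {"travel":[0,0,0],"roll":0,"jaw":87}
  ]
}}

```text
clock: 37.3
tool_pos: [0.5265, 0.079, 0.1971]
orientation: [178.8, -0.3, -172.8]
force: [0.0, 0.2, 0.1]
opening: 0.0874
gripper_force: 0.0
```

```bash
python3 - <<'E'
from h import *
o,M=st()
out=[]
for n,(x,y,w,h) in (("top",(170,190,70,56)),("scene",(160,155,70,56))):
    im=ctrl.snapshot(n)[...,::-1].copy();cv2.imwrite(f"pics/{n}3.png",im)
    out.append(cv2.resize(im[y:y+h,x:x+w],(400,320),interpolation=cv2.INTER_CUBIC))
im=ctrl.snapshot("wrist")[...,::-1].copy();cv2.imwrite("pics/w5.png",im)
cv2.imwrite("pics/z3.png",np.vstack([np.hstack(out),np.hstack([im[40:250,60:460],np.zeros((210,400,3),np.uint8)])]))
E
```

```text
37.3 q [  28.7577    9.6648  -20.7467   -1.4415  -59.4052 -110.8286] p [0.5265 0.079  0.1971] o [ 178.7757   -0.278  -172.7997] F [0.0465 0.1998 0.1383] op 0.08737500956019402 0.0
```

View pics/z3.png

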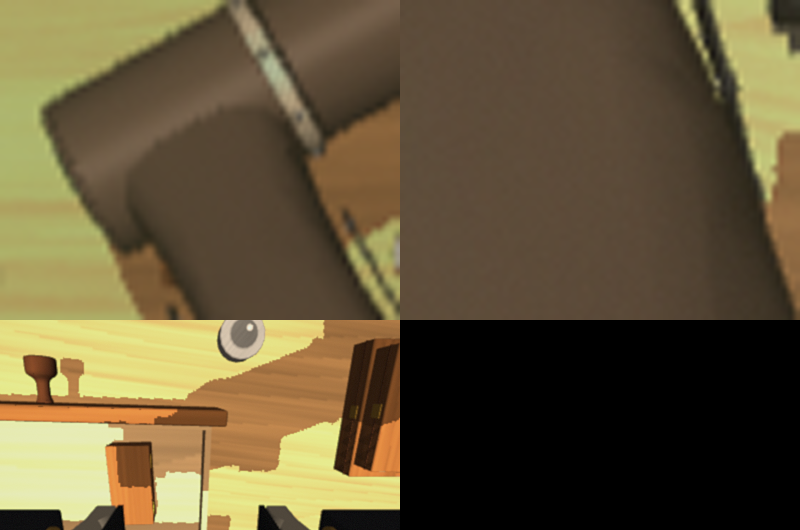

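The arm hides the stack in both fixed cameras. The wrist picture shows the small case's near edge at (167,166) to (212,163) and its right side running down to (217,242). I'll locate the small case from that.

```bash
python3 - <<'E'
from h import *
o,M=st();c=ctrl.calibration("wrist");T=wristT(o)
im=cv2.imread("pics/w5.png");hsv=cv2.cvtColor(im,cv2.COLOR_BGR2HSV)
m=cv2.inRange(hsv,(3,130,40),(18,255,255));m[:150]=0;m[236:]=0;m[:,:150]=0;m[:,235:]=0
for r in(175,190,205,220,232):
    x=np.where(m[r]>0)[0];print(r,x.min() if len(x) else None,x.max() if len(x) else None,len(x))
A=[plane(c,p,.048,T)[:2]*1000 for p in((167,167),(212,165),(217,242))];print(np.array(A))
w=A[1]-A[0];d=A[2]-A[1];print(np.linalg.norm(w),np.linalg.norm(d),np.degrees(np.arctan2(d[1],d[0])))
n=d/np.linalg.norm(d);ctr=(A[0]+A[1])/2+47.5*n;print("centre",ctr)
t=np.r_[ctr/1000,.2];print("delta",M.T@(t-o["tool_pos"])*1000, M.T@(np.array([.5542,.0185,.2])-o["tool_pos"])*1000)
E
```

```text
37.45 q [  28.9681    9.611   -20.7631   -1.4421  -59.4073 -110.8303] p [0.526  0.0809 0.1974] o [ 178.7623   -0.2454 -172.5911] F [ 0.0999  0.7658 -0.1868] op 0.08675333415544172 0.0
175 166 234 69
190 168 234 65
205 170 215 46
220 171 215 45
232 183 215 31
[[514.4032  -8.0552]
 [506.1292  40.1337]
 [597.5416  54.1449]]
48.894074563437776 92.4799410287681 8.714163889672596
centre [557.2179  23.2357]
delta [-23.4888 -61.0894  -4.0003] [-19.8855 -65.3958  -4.0779]
```

Call:
{"fn": "apply_moves", "kwargs": {
  "targets": [
    {"travel":[-11,-31.5,0],"roll":-1.2,"jaw":87},
    {"travel":[-11,-31.5,0],"roll":0,"jaw":87},
    {"travel":[0,0,35],"roll":0,"jaw":87},
    {"travel":[0,0,40],"roll":0,"jaw":87},
    {"travel":[0,0,30],"roll":0,"jaw":87},
    {"travel":[0,0,0],"roll":0,"jaw":87},
    {"travel":[0,0,0],"roll":0,"jaw":87}
  ]
}}

```text
clock: 38.15
tool_pos: [0.5563, 0.0239, 0.0916]
orientation: [178.8, -0.2, -171.3]
force: [-0.5, -0.7, 0.9]
opening: 0.0869
gripper_force: 0.0
```

```bash
python3 - <<'E'
from h import *
o,M=st()
print(M.T@(np.array([.5555,.021,.0465])-o["tool_pos"])*1000)
E
```

```text
38.15 q [  21.7696   18.5453  -24.6837   -1.6844  -46.7505 -101.9378] p [0.5563 0.0239 0.0916] o [ 178.7977   -0.2458 -171.3196] F [-0.5339 -0.7216  0.93  ] op 0.08692937912383798 0.0
[ 1.0127 -3.7142 45.0034]
```

Call:
{"fn": "apply_moves", "kwargs": {
  "targets": [
    {"travel":[0.5,-2.5,28],"roll":0,"jaw":87},
    {"travel":[0,0,16.5],"roll":0,"jaw":87},
    {"travel":[0,0,0],"roll":0,"jaw":75},
    {"travel":[0,0,0],"roll":0,"jaw":35},
    {"travel":[0,0,0],"roll":0,"jaw":35},
    {"travel":[0,0,0],"roll":0,"jaw":35},
    {"travel":[0,0,0],"roll":0,"jaw":35},
    {"travel":[0,0,0],"roll":0,"jaw":35},
    {"travel":[0,0,0],"roll":0,"jaw":35},
    {"travel":[0,0,0],"roll":0,"jaw":35}
  ]
}}

```text
clock: 39.15
tool_pos: [0.5561, 0.0215, 0.0473]
orientation: [178.8, -0.2, -171.4]
force: [-2.0, -0.8, 6.7]
opening: 0.0478
gripper_force: 30.0
```

Call:
{"fn": "apply_moves", "kwargs": {
  "targets": [
    {"travel":[0,0,0],"roll":0,"jaw":35},
    {"travel":[0,0,0],"roll":0,"jaw":35},
    {"travel":[0,0,-8],"roll":0,"jaw":35},
    {"travel":[0,0,-30],"roll":0,"jaw":35},
    {"travel":[0,0,-40],"roll":0,"jaw":35},
    {"travel":[0,0,-40],"roll":0,"jaw":35},
    {"travel":[0,0,-40],"roll":0,"jaw":35},
    {"travel":[0,0,0],"roll":0,"jaw":35},
    {"travel":[0,0,0],"roll":0,"jaw":35}
  ]
}}

```text
clock: 40.05
tool_pos: [0.5568, 0.0183, 0.2056]
orientation: [178.7, -0.1, -171.5]
force: [-0.7, 0.5, -3.2]
opening: 0.0476
gripper_force: 29.9
```

```bash
python3 - <<'E'
from h import *
o,M=st()
print(M.T@(np.array([.4356,.2932,.2])-o["tool_pos"])*1000)
out=[]
for n,(x,y,w,h) in (("top",(180,200,50,45)),("scene",(165,160,50,45))):
    im=ctrl.snapshot(n)[...,::-1].copy();cv2.imwrite(f"pics/{n}4.png",im)
    hsv=cv2.cvtColor(im,cv2.COLOR_BGR2HSV);m=cv2.inRange(hsv,(3,130,60),(16,255,255))[y:y+h,x:x+w];print(n,m.mean()/255)
    out.append(cv2.resize(im[y:y+h,x:x+w],(400,360),interpolation=cv2.INTER_CUBIC))
cv2.imwrite("pics/z4.png",np.hstack(out))
E
```

```text
40.05 q [  21.1405   11.5387  -17.1328   -1.4634  -61.1485 -101.8974] p [0.5568 0.0183 0.2056] o [ 178.7082   -0.0963 -171.4599] F [-0.7167  0.5468 -3.2473] op 0.04760740260252321 29.90494340658188
[ 79.0145 289.6794  12.2308]
top 0.19555555555555557
scene 0.0
```

View pics/z4.png

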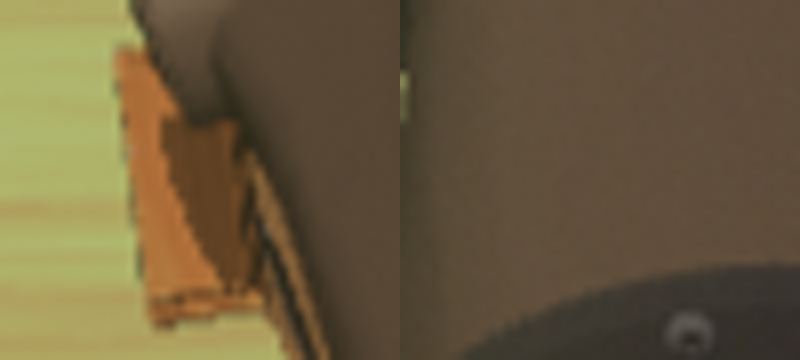

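The top view shows the medium case on the large one, with an even ledge of about 10 mm at the near end. The arm hides the far end. I'll carry the small case over.

Call:
{"fn": "apply_moves", "kwargs": {
  "targets": [
    {"travel":[6,22,0],"roll":0.6,"jaw":35},
    {"travel":[11,41,0],"roll":0.6,"jaw":35},
    {"travel":[11,41,0],"roll":0,"jaw":35},
    {"travel":[11,41,0],"roll":0,"jaw":35},
    {"travel":[11,41,0],"roll":0,"jaw":35},
    {"travel":[11,41,0],"roll":0,"jaw":35},
    {"travel":[11,40,0],"roll":0,"jaw":35},
    {"travel":[6,20,0],"roll":0,"jaw":35},
    {"travel":[0,0,0],"roll":0,"jaw":35},
    {"travel":[0,0,0],"roll":0,"jaw":35}
  ]
}}

```text
clock: 41.15
tool_pos: [0.441, 0.2922, 0.2095]
orientation: [178.9, -0.4, -172.6]
force: [-0.6, -0.2, -1.7]
opening: 0.0479
gripper_force: 29.9
```

```bash
python3 - <<'E'
from h import *
o,M=st()
print(M.T@(np.array([.435,.2932,.0953])-o["tool_pos"])*1000)
E
```

```text
41.15 q [  54.0358    8.4637  -20.554    -1.1887  -60.4246 -136.0173] p [0.441  0.2922 0.2095] o [ 178.8807   -0.3643 -172.5596] F [-0.6386 -0.2359 -1.6509] op 0.04787556427805138 29.905269742012024
[  5.1098  -0.4817 114.2671]
```

Call:
{"fn": "apply_moves", "kwargs": {
  "targets": [
    {"travel":[5,0,20],"roll":0,"jaw":35},
    {"travel":[0,0,35],"roll":0,"jaw":35},
    {"travel":[0,0,30],"roll":0,"jaw":35},
    {"travel":[0,0,12],"roll":0,"jaw":35},
    {"travel":[0,0,0],"roll":0,"jaw":35},
    {"travel":[0,0,0],"roll":0,"jaw":35}
  ]
}}

```text
clock: 41.75
tool_pos: [0.4369, 0.2937, 0.1147]
orientation: [178.8, -0.2, -172.7]
force: [0.3, 0.5, -1.0]
opening: 0.0481
gripper_force: 29.9
```

```bash
python3 - <<'E'
from h import *
o,M=st()
print(M.T@(np.array([.435,.2932,.0953])-o["tool_pos"])*1000)
E
```

```text
41.75 q [  54.5548   13.9435  -27.7967   -1.3397  -47.5069 -136.3149] p [0.4369 0.2937 0.1147] o [ 178.7708   -0.2083 -172.6564] F [ 0.2552  0.5031 -0.9792] op 0.04807655113494384 29.905330538749695
[ 1.8758 -0.6621 19.4238]
```

Call:
{"fn": "apply_moves", "kwargs": {
  "targets": [
    {"travel":[1.5,-0.5,8],"roll":0,"jaw":35},
    {"travel":[0,0,6],"roll":0,"jaw":35},
    {"travel":[0,0,3],"roll":0,"jaw":35},
    {"travel":[0,0,1.5],"roll":0,"jaw":35},
    {"travel":[0,0,0],"roll":0,"jaw":35}
  ]
}}

```text
clock: 42.25
tool_pos: [0.4347, 0.2935, 0.0955]
orientation: [178.8, -0.2, -172.6]
force: [0.3, -0.1, -0.8]
opening: 0.048
gripper_force: 29.9
```

Call:
{"fn": "apply_moves", "kwargs": {
  "targets": [
    {"travel":[0,0,0],"roll":0,"jaw":35}
  ]
}}

```text
clock: 42.35
tool_pos: [0.4347, 0.2936, 0.0956]
orientation: [178.8, -0.2, -172.6]
force: [-0.8, 0.2, -1.8]
opening: 0.048
gripper_force: 29.9
```

Call:
{"fn": "apply_moves", "kwargs": {
  "targets": [
    {"travel":[0,0,0.8],"roll":0,"jaw":35},
    {"travel":[0,0,0.4],"roll":0,"jaw":35},
    {"travel":[0,0,0],"roll":0,"jaw":35}
  ]
}}

```text
clock: 42.65
tool_pos: [0.4348, 0.2936, 0.0953]
orientation: [178.8, -0.2, -172.6]
force: [-3.4, -1.2, 7.9]
opening: 0.0478
gripper_force: 30.0
```

Call:
{"fn": "apply_moves", "kwargs": {
  "targets": [
    {"travel":[0,0,0],"roll":0,"jaw":55},
    {"travel":[0,0,0],"roll":0,"jaw":65},
    {"travel":[0,0,0],"roll":0,"jaw":75},
    {"travel":[0,0,0],"roll":0,"jaw":80},
    {"travel":[0,0,0],"roll":0,"jaw":80},
    {"travel":[0,0,-15],"roll":0,"jaw":80},
    {"travel":[0,0,-35],"roll":0,"jaw":80},
    {"travel":[0,0,-48],"roll":0,"jaw":40},
    {"travel":[0,0,-48],"roll":0,"jaw":0},
    {"travel":[0,0,-48],"roll":0,"jaw":0}
  ]
}}

```text
clock: 43.65
tool_pos: [0.4357, 0.289, 0.2902]
orientation: [178.8, -0.2, -172.6]
force: [0.5, 1.0, -0.9]
opening: 0.0613
gripper_force: 0.0
```

```bash
timeout 575 python3 - <<'E'
from h import *
from kin import *
np.set_printoptions(precision=1,suppress=True,linewidth=200)
o,M=st();q0=o["joint_pos"];print(info(q0))
F=fk(P,q0)[1]
for tgt in([.87,.36,.40],[.90,.20,.40]):
  q1,n,a,b=goto(q0,tgt,v=49);print(tgt,n,a,b,info(q1))
  d=np.array([tgt[0],tgt[1],.3]);d/=np.linalg.norm(d);q=q1
  for i in range(24):
    q=step(q,fk(P,q)[1].T@d*49.5,0,.6)
    if i in(9,15,19,23):print(i,info(q))
  M2=fk(P,q)[1];z=M2[:,2];roll=np.degrees(np.arctan2(M2[2,1],M2[2,0]));roll=(roll+90)%180-90
  tip=np.array([.437,-.073,.062])-.012*np.array([.9945,.1045,0]) # knob front
  pre=tip-.022*z-.08*np.array([.9945,.1045,0])+[0,0,.03]
  for t,r in(([.5,.15,.45],0),([.45,-.05,.35],roll),(pre,0),(tip-.022*z,0),(tip-.022*z+np.array([.199,.021,0]),0)):
    q,n,a,b=goto(q,t,r);print(np.round(t,3),n,a,b,info(q))
E
```

```text
43.65 q [  54.3    4.4  -14.3   -1.1  -70.5 -136.6] p [0.4 0.3 0.3] o [ 178.8   -0.2 -172.6] F [ 0.5  1.  -0.9] op 0.061334353611140736 0.0
q [  54.3    4.4  -14.3   -1.1  -70.5 -136.6] p [0.4 0.3 0.3] tilt 1.3@108.3 yz 0.02 xz 0.00
[0.87, 0.36, 0.4] 10 [-43.9, 1.7, -11.1] [-44.0, 1.7, -10.9] q [  34.1   50.3   71.1   -0.9 -109.5 -117.1] p [0.9 0.4 0.4] tilt 1.6@67.7 yz 0.02 xz -0.01
9 q [  34.6   54.9   71.7    5.2  -86.4 -116.8] p [1.  0.4 0.4] tilt 21.1@19.9 yz 0.08 xz -0.35
15 q [  34.7   58.1   71.7    9.2  -71.4 -118.1] p [1.1 0.5 0.4] tilt 33.5@18.7 yz 0.11 xz -0.54
19 q [  34.6   60.5   71.7   12.4  -61.2 -119.8] p [1.1 0.5 0.4] tilt 41.7@18.2 yz 0.13 xz -0.65
23 q [  34.6   63.2   71.7   16.4  -51.2 -122.5] p [1.2 0.5 0.4] tilt 49.7@17.8 yz 0.15 xz -0.75
[0.5 0.1 0.5] 16 [24.2, -12.2, -39.2] [25.6, -12.2, -38.3] q [  45.3  -22.   -43.5   41.1  -30.7 -157.2] p [0.5 0.2 0.5] tilt 47.7@18.3 yz 0.15 xz -0.73
[ 0.5 -0.1  0.3] 6 [23.7, -34.5, -4.7] [28.9, -30.3, -4.7] q [  22.5  -31.4  -50.6    9.1  -23.5 -101.6] p [ 0.4 -0.   0.3] tilt 47.8@17.6 yz -0.00 xz -0.74
[ 0.3 -0.1  0.1]
[... 1021 characters left out ...]
2.0, -37.5] q [  48.1  -20.7  -44.6   49.5  -37.9 -163.8] p [0.5 0.2 0.5] tilt 46.9@8.3 yz 0.02 xz -0.73
[ 0.5 -0.1  0.3] 6 [25.6, -32.6, -0.3] [26.1, -32.2, -0.3] q [  24.2  -32.2  -58.2   32.3  -21.5 -131.8] p [ 0.5 -0.1  0.4] tilt 46.7@8.6 yz 0.01 xz -0.73
[ 0.3 -0.1  0.1] 6 [44.2, -2.8, 12.9] [43.6, -3.8, 14.6] q [  4.3 -21.3 -58.2 -29.3 -10.9 -58.9] p [ 0.3 -0.1  0.1] tilt 43.9@11.9 yz 0.04 xz -0.69
[ 0.4 -0.1  0.1] 3 [1.8, 6.3, 32.4] [1.4, 6.7, 32.3] q [ 10.   -6.3 -53.6 -46.8  -0.1 -45. ] p [ 0.4 -0.1  0.1] tilt 42.6@10.1 yz 0.02 xz -0.68
[ 0.6 -0.1  0.1] 5 [-27.0, -5.1, 30.7] [-27.2, -4.9, 30.5] q [  3.9  13.9 -31.1 -52.6  -4.8 -34.8] p [ 0.6 -0.1  0.1] tilt 42.1@9.6 yz 0.02 xz -0.67
```

Call:
{"fn": "apply_moves", "kwargs": {
  "targets": [
    {"travel":[-44,1.7,-11],"roll":0,"jaw":0},
    {"travel":[-44,1.7,-11],"roll":0,"jaw":0},
    {"travel":[-44,1.7,-11],"roll":0,"jaw":0},
    {"travel":[-44,1.7,-11],"roll":0,"jaw":0},
    {"travel":[-44,1.7,-11],"roll":0,"jaw":0},
    {"travel":[-44,1.7,-11],"roll":0,"jaw":0},
    {"travel":[-44,1.7,-11],"roll":0,"jaw":0},
    {"travel":[-44,1.7,-11],"roll":0,"jaw":0},
    {"travel":[-44,1.7,-11],"roll":0,"jaw":0},
    {"travel":[-44,1.7,-11],"roll":0,"jaw":0}
  ]
}}

```text
clock: 44.65
tool_pos: [0.8519, 0.3553, 0.3881]
orientation: [178.7, 0.4, -172.7]
force: [2.7, 1.2, 1.5]
opening: 0.0006
gripper_force: 0.0
```

Call:
{"fn": "apply_moves", "kwargs": {
  "targets": [
    {"travel":[-46,12,-12.5],"roll":0,"jaw":0},
    {"travel":[-46,12,-12.5],"roll":0,"jaw":0},
    {"travel":[-46,12,-12],"roll":0,"jaw":0},
    {"travel":[-47,12,-8],"roll":0,"jaw":0},
    {"travel":[-47,12,-7],"roll":0,"jaw":0},
    {"travel":[-47,12,-6],"roll":0,"jaw":0},
    {"travel":[-47.5,12,-3],"roll":0,"jaw":0},
    {"travel":[-47.5,12,-2],"roll":0,"jaw":0},
    {"travel":[-47.5,12,0],"roll":0,"jaw":0},
    {"travel":[-47.5,12,2],"roll":0,"jaw":0}
  ]
}}

```text
clock: 45.65
tool_pos: [0.9973, 0.4103, 0.3551]
orientation: [175.2, 20.0, -173.7]
force: [0.5, -1.0, 1.2]
opening: -0.0
gripper_force: 0.0
```

Call:
{"fn": "apply_moves", "kwargs": {
  "targets": [
    {"travel":[-47.5,11,3],"roll":0,"jaw":0},
    {"travel":[-47.5,11,5],"roll":0,"jaw":0},
    {"travel":[-47,11,7],"roll":0,"jaw":0},
    {"travel":[-47,11,8],"roll":0,"jaw":0},
    {"travel":[-47,11,10],"roll":0,"jaw":0},
    {"travel":[-46,11,12],"roll":0,"jaw":0},
    {"travel":[-46,11,13],"roll":0,"jaw":0}
  ]
}}

```text
clock: 46.35
tool_pos: [1.0974, 0.4419, 0.3474]
orientation: [172.1, 34.1, -175.5]
force: [0.6, 0.9, -0.7]
opening: 0.0004
gripper_force: 0.0
```

```bash
cat > push.py <<'E'
from h import *
from kin import *
np.set_printoptions(precision=1,suppress=True,linewidth=200)
U=np.array([np.cos(np.radians(6.05)),np.sin(np.radians(6.05)),0])
FRONT=np.array([.673,-.0502,.062])-.243*U
E
timeout 575 python3 - <<'E'
from push import *
o,M=st();q0=o["joint_pos"];print(info(q0),o["tool_pos"]*1000,FRONT*1000)
d=np.array([.88,.364,.304])
for k in(0,3,5):
  q=q0
  for i in range(k):q=step(q,fk(P,q)[1].T@d*49.5,0,.6)
  print(k,info(q))
  M2=fk(P,q)[1];z=M2[:,2];roll=np.degrees(np.arctan2(M2[2,1],M2[2,0]));roll=(roll+90)%180-90
  pre=FRONT-.022*z-.06*U
  for t,r in(([.5,.15,.45],0),([.42,-.04,.33],roll),(pre+[0,0,.1],0),(pre,0),(FRONT-.022*z,0),(FRONT-.022*z+.2*U,0)):
    q,n,a,b=goto(q,t,r);print(np.round(t,3),n,a,b,"roll",round(r,1),info(q))
E
```

```text
46.35 q [  33.8   59.1   71.6    9.4  -69.  -117.6] p [1.1 0.4 0.3] o [ 172.1   34.1 -175.5] F [ 0.6  0.9 -0.7] op 0.00035053023883740254 0.0
q [  33.8   59.1   71.6    9.4  -69.  -117.6] p [1.1 0.4 0.3] tilt 34.8@18.4 yz 0.11 xz -0.56 [1097.4  441.9  347.4] [431.4 -75.8  62. ]
0 q [  33.8   59.1   71.6    9.4  -69.  -117.6] p [1.1 0.4 0.3] tilt 34.8@18.4 yz 0.11 xz -0.56
[0.5 0.1 0.5] 15 [30.3, -12.2, -30.7] [30.9, -12.2, -30.1] roll 0 q [  47.6  -17.3  -27.8   20.2  -51.  -139.4] p [0.5 0.2 0.5] tilt 33.8@18.7 yz 0.11 xz -0.54
[ 0.4 -0.   0.3] 6 [27.2, -31.9, 3.6] [32.1, -27.0, 3.6] roll -11.4 q [ 24.7 -28.2 -43.1   5.  -41.6 -99. ] p [ 0.4 -0.   0.3] tilt 33.8@18.7 yz 0.00 xz -0.56
[ 0.4 -0.1  0.2] 4 [35.7, -6.2, 21.2] [35.7, -6.2, 21.2] roll 0 q [ 15.5 -24.7 -58.2  -4.8 -22.9 -83.2] p [ 0.4 -0.1  0.2] tilt 33.8@18.8 yz 0.00 xz -0.56
[ 0.4 -0.1  0.1] 3 [18.6, 0.1, 27.7] [18.6, 0.1, 27.8] roll 0 q [  6.8  -7.8 -55.3 -32.9 -11.4 -47.9] p [ 0.4 -0.1  0.1] tilt 33.4@18.0 yz -0.00 xz -0.55
[ 0.4 -0.1  0.1] 2 [-22.7, -8.8, 18.2] [-22.7, -8.8, 18.2] roll 0 q [  1.6   0.3 -46.7 -40.1 -14.
[... 1619 characters left out ...]
  12.7  -28.9 -107.8] p [ 0.4 -0.   0.3] tilt 43.5@18.0 yz 0.00 xz -0.69
[ 0.4 -0.1  0.2] 4 [39.7, -6.6, 14.8] [39.6, -6.8, 15.0] roll 0 q [ 11.2 -26.8 -58.2 -16.8 -16.5 -69.3] p [ 0.4 -0.1  0.2] tilt 43.0@18.2 yz 0.01 xz -0.68
[ 0.4 -0.1  0.1] 3 [25.5, -0.2, 25.8] [25.2, 0.3, 26.1] roll 0 q [ 10.  -13.5 -58.2 -41.9  -5.1 -42.6] p [ 0.3 -0.1  0.1] tilt 41.6@15.2 yz -0.02 xz -0.66
[ 0.4 -0.1  0.1] 2 [-13.9, -18.3, 28.0] [-14.2, -17.9, 28.1] roll 0 q [ 12.8  -5.4 -55.  -36.7  -0.1 -49.8] p [ 0.4 -0.1  0.1] tilt 40.3@12.9 yz -0.04 xz -0.65
[ 0.6 -0.1  0.1] 5 [-27.2, -9.9, 29.2] [-27.4, -9.6, 29.1] roll 0 q [  5.2  14.6 -31.1 -44.   -6.4 -36.9] p [ 0.6 -0.1  0.1] tilt 39.9@12.1 yz -0.04 xz -0.64
```

Call:
{"fn": "apply_moves", "kwargs": {
  "targets": [
    {"travel":[30.3,-12.2,-30.7],"roll":0,"jaw":0},
    {"travel":[30.5,-12.2,-30.5],"roll":0,"jaw":0},
    {"travel":[30.5,-12.2,-30.5],"roll":0,"jaw":0},
    {"travel":[30.5,-12.2,-30.5],"roll":0,"jaw":0},
    {"travel":[30.5,-12.2,-30.5],"roll":0,"jaw":0},
    {"travel":[30.5,-12.2,-30.5],"roll":0,"jaw":0},
    {"travel":[30.5,-12.2,-30.5],"roll":0,"jaw":0},
    {"travel":[30.5,-12.2,-30.5],"roll":0,"jaw":0},
    {"travel":[30.8,-12.2,-30.2],"roll":0,"jaw":0},
    {"travel":[30.8,-12.2,-30.2],"roll":0,"jaw":0}
  ]
}}

```text
clock: 47.35
tool_pos: [0.7233, 0.2599, 0.4121]
orientation: [172.2, 34.1, -175.5]
force: [0.8, -0.1, 1.1]
opening: 0.0002
gripper_force: 0.0
```

Call:
{"fn": "apply_moves", "kwargs": {
  "targets": [
    {"travel":[30.8,-12.2,-30.2],"roll":0,"jaw":0},
    {"travel":[30.8,-12.2,-30.2],"roll":0,"jaw":0},
    {"travel":[30.8,-12.2,-30.2],"roll":0,"jaw":0},
    {"travel":[30.8,-12.2,-30.2],"roll":0,"jaw":0},
    {"travel":[30.8,-12.2,-30.2],"roll":0,"jaw":0}
  ]
}}

```text
clock: 47.85
tool_pos: [0.5238, 0.1627, 0.4429]
orientation: [172.2, 34.1, -175.5]
force: [-0.3, 0.3, 1.2]
opening: 0.0004
gripper_force: 0.0
```

```bash
timeout 575 python3 - <<'E'
from push import *
o,M=st();q=o["joint_pos"];print(info(q),o["tool_pos"]*1000)
V=np.array([-U[1],U[0],0]);roll=np.degrees(np.arctan2(-M[:,0]@V,M[:,1]@V));print("roll",roll)
z=M[:,2];pre=FRONT-.022*z-.06*U
for t,r in(([.42,-.04,.33],roll),(pre+[0,0,.1],0),(pre,0),(FRONT-.022*z,0),(FRONT-.022*z+.2*U,0)):
    q,n,a,b=goto(q,t,r);print(np.round(t,3),n,a,b,info(q))
# check fixed pictures for medium/small alignment later
E
```

```text
47.85 q [  47.6  -16.6  -30.5   22.5  -47.1 -141.9] p [0.5 0.2 0.4] o [ 172.2   34.1 -175.5] F [-0.3  0.3  1.2] op 0.0003649475957599836 0.0
q [  47.6  -16.6  -30.5   22.5  -47.1 -141.9] p [0.5 0.2 0.4] tilt 34.9@18.3 yz 0.11 xz -0.56 [523.8 162.7 442.9]
roll -1.3234234372930973
[ 0.4 -0.   0.3] 6 [27.0, -32.6, -0.0] [27.6, -32.1, -0.0] q [  25.3  -29.   -44.4    6.2  -40.2 -110.6] p [ 0.4 -0.   0.3] tilt 34.9@18.3 yz 0.10 xz -0.56
[ 0.4 -0.1  0.2] 4 [34.5, -12.4, 20.5] [34.5, -12.4, 20.5] q [ 14.7 -24.8 -58.2  -6.1 -21.9 -91.5] p [ 0.4 -0.1  0.2] tilt 34.8@18.6 yz 0.10 xz -0.56
[ 0.4 -0.1  0.1] 3 [19.0, -2.7, 27.4] [19.0, -2.6, 27.5] q [  6.5  -8.2 -55.3 -34.7 -11.  -56.1] p [ 0.4 -0.1  0.1] tilt 34.4@17.5 yz 0.09 xz -0.56
[ 0.4 -0.1  0.1] 2 [-23.4, -5.7, 19.1] [-23.4, -5.7, 19.1] q [ -0.4   0.4 -45.9 -43.7 -14.6 -41.8] p [ 0.4 -0.1  0.1] tilt 34.4@17.5 yz 0.09 xz -0.56
[ 0.6 -0.1  0.1] 5 [-33.2, -2.5, 22.1] [-33.2, -2.5, 22.1] q [  5.8  15.7 -30.  -32.6 -12.3 -57.8] p [ 0.6 -0.1  0.1] tilt 34.4@17.5 yz 0.09 xz -0.56
```

Call:
{"fn": "apply_moves", "kwargs": {
  "targets": [
    {"travel":[27,-32.5,0],"roll":0,"jaw":0},
    {"travel":[27,-32.5,0],"roll":0,"jaw":0},
    {"travel":[27,-32.5,0],"roll":0,"jaw":0},
    {"travel":[27,-32.5,0],"roll":0,"jaw":0},
    {"travel":[27,-32.5,0],"roll":0,"jaw":0},
    {"travel":[27,-32.5,0],"roll":0,"jaw":0},
    {"travel":[34.5,-12.4,20.5],"roll":0,"jaw":0},
    {"travel":[34.5,-12.4,20.5],"roll":0,"jaw":0},
    {"travel":[34.5,-12.4,20.5],"roll":0,"jaw":0},
    {"travel":[34.5,-12.4,20.5],"roll":0,"jaw":0}
  ]
}}

```text
clock: 48.85
tool_pos: [0.3658, -0.0832, 0.1883]
orientation: [171.7, 34.5, -175.4]
force: [0.8, -1.2, -2.4]
opening: 0.0002
gripper_force: 0.0
```

Call:
{"fn": "apply_moves", "kwargs": {
  "targets": [
    {"travel":[0,0,0],"roll":0,"jaw":0},
    {"travel":[0,0,0],"roll":0,"jaw":0}
  ]
}}

```text
clock: 49.05
tool_pos: [0.3632, -0.0846, 0.1847]
orientation: [171.8, 33.9, -175.6]
force: [0.5, -0.2, 1.9]
opening: 0.0006
gripper_force: 0.0
```

```bash
timeout 575 python3 - <<'E'
from push import *
o,M=st();q=o["joint_pos"];print(info(q),o["tool_pos"]*1000)
z=M[:,2];pre=FRONT-.022*z-.05*U
for t in(pre,FRONT-.022*z,FRONT-.022*z+.2*U):
    q,n,a,b=goto(q,t,0,v=40);print(np.round(t,3),n,a,b,info(q),fk(P,q)[0]*1000-np.array(t)*1000)
E
```

```text
49.05 q [ 15.8 -25.2 -58.2  -4.7 -22.4 -95.1] p [ 0.4 -0.1  0.2] o [ 171.8   33.9 -175.6] F [ 0.5 -0.2  1.9] op 0.000607003299441904 0.0
q [ 15.8 -25.2 -58.2  -4.7 -22.4 -95.1] p [ 0.4 -0.1  0.2] tilt 34.7@18.9 yz 0.12 xz -0.56 [363.2 -84.6 184.7]
[ 0.4 -0.1  0.1] 3 [17.6, -4.7, 29.8] [17.6, -4.6, 29.8] q [  7.6  -7.3 -55.  -33.5 -10.2 -59.6] p [ 0.4 -0.1  0.1] tilt 34.2@17.6 yz 0.11 xz -0.55 [-1.9  8.   7. ]
[ 0.4 -0.1  0.1] 2 [-19.4, -5.5, 16.5] [-19.4, -5.5, 16.5] q [ -0.1   0.3 -46.  -43.1 -14.5 -44.1] p [ 0.4 -0.1  0.1] tilt 34.2@17.6 yz 0.11 xz -0.55 [-0.  0.  0.]
[ 0.6 -0.1  0.1] 5 [-33.3, -1.7, 22.0] [-33.3, -1.7, 22.0] q [  5.9  15.7 -30.1 -32.2 -12.4 -59.7] p [ 0.6 -0.1  0.1] tilt 34.2@17.6 yz 0.11 xz -0.55 [0. 0. 0.]
```

Call:
{"fn": "apply_moves", "kwargs": {
  "targets": [
    {"travel":[17.6,-5,30],"roll":0,"jaw":0},
    {"travel":[17.6,-5,30],"roll":0,"jaw":0},
    {"travel":[17.6,-5,30],"roll":0,"jaw":0},
    {"travel":[0,0,0],"roll":0,"jaw":0},
    {"travel":[0,0,0],"roll":0,"jaw":0}
  ]
}}

```text
clock: 49.55
tool_pos: [0.3628, -0.0903, 0.1147]
orientation: [171.8, 33.1, -175.5]
force: [-0.1, 0.5, -0.4]
opening: 0.0004
gripper_force: 0.0
```

```bash
timeout 575 python3 - <<'E'
from push import *
o,M=st();q=o["joint_pos"];print(info(q),o["tool_pos"]*1000)
z=M[:,2]
for k in(-.015,0,.2):
    t=FRONT-.022*z+k*U;q,n,a,b=goto(q,t,0,v=25);print(np.round(t,3),n,a,b,info(q),fk(P,q)[0]*1000-np.array(t)*1000)
E
```

```text
49.55 q [  3.3 -11.4 -52.7 -30.2 -17.9 -60. ] p [ 0.4 -0.1  0.1] o [ 171.8   33.1 -175.5] F [-0.1  0.5 -0.4] op 0.0004194436232855596 0.0
q [  3.3 -11.4 -52.7 -30.2 -17.9 -60. ] p [ 0.4 -0.1  0.1] tilt 34.0@19.3 yz 0.12 xz -0.55 [362.8 -90.3 114.7]
[ 0.4 -0.1  0.1] 3 [-5.6, -0.7, 17.5] [-5.6, -0.7, 17.5] q [ -2.9  -0.5 -45.9 -44.8 -17.5 -40.1] p [ 0.4 -0.1  0.1] tilt 34.0@19.3 yz 0.12 xz -0.55 [-0.  0.  0.]
[ 0.4 -0.1  0.1] 1 [-12.6, -0.8, 8.2] [-12.6, -0.8, 8.2] q [ -2.2   0.8 -44.8 -44.5 -17.  -41.1] p [ 0.4 -0.1  0.1] tilt 34.0@19.3 yz 0.12 xz -0.55 [-0.  0.  0.]
[ 0.6 -0.1  0.1] 9 [-18.6, -1.2, 12.1] [-18.6, -1.2, 12.1] q [  4.6  15.9 -28.7 -34.1 -14.7 -56.8] p [ 0.6 -0.1  0.1] tilt 34.0@19.3 yz 0.12 xz -0.55 [-0.  0.  0.]
```

Call:
{"fn": "apply_moves", "kwargs": {
  "targets": [
    {"travel":[-5.6,-0.7,17.5],"roll":0,"jaw":0},
    {"travel":[-5.6,-0.7,17.5],"roll":0,"jaw":0},
    {"travel":[-5.6,-0.7,17.5],"roll":0,"jaw":0},
    {"travel":[0,0,0],"roll":0,"jaw":0},
    {"travel":[-12.6,-0.8,8.2],"roll":0,"jaw":0},
    {"travel":[-9,-0.6,6],"roll":0,"jaw":0}
  ]
}}

```text
clock: 50.15
tool_pos: [0.4293, -0.0776, 0.0799]
orientation: [171.8, 33.1, -175.2]
force: [-4.9, -2.8, -0.3]
opening: 0.0006
gripper_force: 2.5
```

Call:
{"fn": "apply_moves", "kwargs": {
  "targets": [
    {"travel":[-17,-1.1,11],"roll":0,"jaw":0},
    {"travel":[-17,-1.1,11],"roll":0,"jaw":0},
    {"travel":[-17,-1.1,11],"roll":0,"jaw":0},
    {"travel":[-17,-1.1,11],"roll":0,"jaw":0},
    {"travel":[-17,-1.1,11],"roll":0,"jaw":0}
  ]
}}

```text
clock: 50.65
tool_pos: [0.5305, -0.067, 0.08]
orientation: [171.8, 33.1, -175.3]
force: [-5.3, -5.1, -0.8]
opening: 0.0005
gripper_force: 2.8
```

```bash
timeout 575 python3 - <<'E'
from push import *
o,M=st();q=o["joint_pos"];print(info(q),o["tool_pos"]*1000)
tip=o["tool_pos"]+.022*M[:,2];print("tip",tip*1000,"opening if touching",(FRONT+.2*U-tip)@U*1000,"lat",(tip-FRONT)@np.array([-U[1],U[0],0])*1000)
E
```

```text
50.65 q [  2.4   9.6 -36.1 -39.6 -14.9 -49.4] p [ 0.5 -0.1  0.1] o [ 171.8   33.1 -175.3] F [-5.3 -5.1 -0.8] op 0.0005308523461354206 2.83380003344897
q [  2.4   9.6 -36.1 -39.6 -14.9 -49.4] p [ 0.5 -0.1  0.1] tilt 34.0@19.5 yz 0.12 xz -0.55 [530.5 -67.   80. ]
tip [542.1 -62.9  61.7] opening if touching 88.48886522025985 lat 1.2065270579128875
```

Call:
{"fn": "apply_moves", "kwargs": {
  "targets": [
    {"travel":[-17,-1.1,11],"roll":0,"jaw":0},
    {"travel":[-17,-1.1,11],"roll":0,"jaw":0},
    {"travel":[-13,-0.8,8.4],"roll":0,"jaw":0},
    {"travel":[-5,-0.3,3.2],"roll":0,"jaw":0},
    {"travel":[0,0,0],"roll":0,"jaw":0}
  ]
}}

```text
clock: 51.15
tool_pos: [0.5933, -0.06, 0.0806]
orientation: [171.8, 33.2, -175.2]
force: [-1.3, 0.3, 0.2]
opening: 0.0006
gripper_force: 0.1
```

Call:
{"fn": "apply_moves", "kwargs": {
  "targets": [
    {"travel":[-4,-0.3,2.6],"roll":0,"jaw":0},
    {"travel":[-2.5,-0.2,1.6],"roll":0,"jaw":0}
  ]
}}

```text
clock: 51.35
tool_pos: [0.6001, -0.0595, 0.0805]
orientation: [171.8, 33.2, -175.3]
force: [-5.1, 1.7, 0.8]
opening: -0.0
gripper_force: 2.1
```

Call:
{"fn": "apply_moves", "kwargs": {
  "targets": [
    {"travel":[-2.5,-0.2,1.6],"roll":0,"jaw":0},
    {"travel":[0,0,0],"roll":0,"jaw":0}
  ]
}}

```text
clock: 51.55
tool_pos: [0.6037, -0.0595, 0.0804]
orientation: [171.8, 33.2, -175.3]
force: [-3.0, 1.8, 0.1]
opening: 0.0003
gripper_force: 1.2
```

Call:
{"fn": "apply_moves", "kwargs": {
  "targets": [
    {"travel":[-2.5,-0.2,1.6],"roll":0,"jaw":0},
    {"travel":[-1.7,-0.1,1.1],"roll":0,"jaw":0}
  ]
}}

```text
clock: 51.75
tool_pos: [0.6084, -0.0591, 0.0803]
orientation: [171.8, 33.2, -175.3]
force: [-4.2, 1.9, 1.4]
opening: 0.0004
gripper_force: 2.1
```

Call:
{"fn": "apply_moves", "kwargs": {
  "targets": [
    {"travel":[-1.7,-0.1,1.1],"roll":0,"jaw":0},
    {"travel":[-1.2,-0.1,0.8],"roll":0,"jaw":0}
  ]
}}

```text
clock: 51.95
tool_pos: [0.6119, -0.0588, 0.0802]
orientation: [171.8, 33.2, -175.3]
force: [-3.8, 2.2, 1.9]
opening: 0.0004
gripper_force: 2.1
```

Call:
{"fn": "apply_moves", "kwargs": {
  "targets": [
    {"travel":[-1.2,-0.1,0.8],"roll":0,"jaw":0},
    {"travel":[-1.2,-0.1,0.8],"roll":0,"jaw":0}
  ]
}}

```text
clock: 52.15
tool_pos: [0.6131, -0.0586, 0.0796]
orientation: [171.8, 33.1, -175.3]
force: [-19.6, -0.6, 16.2]
opening: 0.0006
gripper_force: 10.1
```

Call:
{"fn": "apply_moves", "kwargs": {
  "targets": [
    {"travel":[-0.6,0,0.4],"roll":0,"jaw":0},
    {"travel":[0,0,0],"roll":0,"jaw":0}
  ]
}}

```text
clock: 52.35
tool_pos: [0.613, -0.0586, 0.0795]
orientation: [171.8, 33.0, -175.3]
force: [-16.1, -0.6, 10.4]
opening: 0.0003
gripper_force: 8.2
```

Call:
{"fn": "apply_moves", "kwargs": {
  "targets": [
    {"travel":[8,0.5,-5],"roll":0,"jaw":0},
    {"travel":[10,0,-25],"roll":0,"jaw":0},
    {"travel":[0,0,-45],"roll":0,"jaw":0},
    {"travel":[0,0,-45],"roll":0,"jaw":0},
    {"travel":[0,-40,-20],"roll":0,"jaw":0},
    {"travel":[0,-40,-20],"roll":0,"jaw":0},
    {"travel":[0,-40,-20],"roll":0,"jaw":0},
    {"travel":[0,-40,-20],"roll":0,"jaw":0},
    {"travel":[0,-40,-20],"roll":0,"jaw":0},
    {"travel":[0,-40,-20],"roll":0,"jaw":0}
  ]
}}

```text
clock: 53.35
tool_pos: [0.5116, -0.342, 0.242]
orientation: [172.0, 33.3, -175.3]
force: [1.4, 0.3, 0.1]
opening: -0.0
gripper_force: 0.0
```

Call:
{"fn": "apply_moves", "kwargs": {
  "targets": [
    {"travel":[0,-45,0],"roll":0,"jaw":0},
    {"travel":[0,-45,0],"roll":0,"jaw":0},
    {"travel":[0,-45,0],"roll":0,"jaw":0},
    {"travel":[0,-30,0],"roll":0,"jaw":0},
    {"travel":[0,0,0],"roll":0,"jaw":0},
    {"travel":[0,0,0],"roll":0,"jaw":0}
  ]
}}

```text
clock: 53.95
tool_pos: [0.5377, -0.5019, 0.22]
orientation: [171.8, 33.2, -175.4]
force: [0.5, -0.1, 0.2]
opening: 0.0007
gripper_force: 0.0
```

```bash
python3 - <<'E'
from push import *
o,M=st();print(o["tool_pos"])
for n in("top","scene"):
    im=ctrl.snapshot(n)[...,::-1].copy();cv2.imwrite(f"pics/{n}9.png",im);a=cv2.imread(f"pics/{n}0.png")
    # drawer: compare knob blob with the start picture (dark pixels near the knob)
    x,y=(275,166) if n=="top" else (298,148)
    for nm,i in(("start",a),("now",im)):
        g=cv2.cvtColor(i,cv2.COLOR_BGR2GRAY)[y:y+16,x:x+16].astype(float);w=np.clip(70-g,0,None);yy,xx=np.mgrid[:16,:16]
        print(n,nm,"knob",x+(w*xx).sum()/max(w.sum(),1),y+(w*yy).sum()/max(w.sum(),1),w.sum())
    # stack: union of orange rectangle now vs at start
    hsv=cv2.cvtColor(im,cv2.COLOR_BGR2HSV);m=cv2.inRange(hsv,(3,130,60),(16,255,255))
    for k in cv2.findContours(m,0,2)[0]:
        r=cv2.minAreaRect(k)
        if cv2.contourArea(k)>300 and abs(r[0][0]-(203 if n=="top" else 190))<10 and abs(r[0][1]-(222 if n=="top" else 193))<12:print(n,"stack",r)
    # edges inside the stack: rows of gradient
E
```

```text
53.95 q [-44.7  23.    6.4 -34.8 -61.8 -24.5] p [ 0.5 -0.5  0.2] o [ 171.8   33.2 -175.4] F [ 0.5 -0.1  0.2] op 0.0007461686898406494 0.0
[ 0.5 -0.5  0.2]
top start knob 281.7733333333333 173.28333333333333 600.0
top now knob 281.81081081081084 172.75135135135136 370.0
top stack ((203.4099884033203, 222.36996459960938), (33.941123962402344, 14.000716209411621), 81.8698959350586)
scene start knob 305.89354424967934 152.39397178281317 4678.0
scene now knob 303.44634313055366 151.26315789473685 1463.0
scene stack ((189.4091796875, 190.89723205566406), (20.046918869018555, 39.579811096191406), 9.865806579589844)
```

The drawer is further in than it was at the start, and the stop force was felt, so it is home. One numeric check of the stack edges before handing in.

```bash
python3 - <<'E'
from h import *
a=np.radians(7.4);u=np.array([np.cos(a),np.sin(a)]);v=np.array([-u[1],u[0]]);c0=np.array([.4352,.2934])
for n in("top","scene"):
    g=cv2.imread(f"pics/{n}9.png")[...,2].astype(np.float32);c=ctrl.calibration(n);Ti=np.linalg.inv(c["extrinsics"])
    def pr(xy,z):
        p=Ti[:3,:3]@np.r_[xy,z]+Ti[:3,3];return (c["K"]@(p/p[2]))[:2]
    for nm,z,L,W in(("large",.036,.075,.032),("medium",.068,.0625,.028),("small",.096,.0475,.024)):
        for ax,d,h,e,s in(("long",u,L,v,W*.6),("wide",v,W,u,L*.7)):
            r=[]
            for sg in(-1,1):
                t=np.arange(-.012,.0121,.0005);acc=0
                for o in np.linspace(-s,s,15):
                    P=np.array([pr(c0+d*(sg*h+x)+e*o,z) for x in t],np.float32)
                    acc=acc+cv2.remap(g,P[:,:1],P[:,1:],cv2.INTER_CUBIC)[:,0]
                G=np.abs(np.gradient(acc/15));k=G.argmax();r.append((round(t[k]*1000,1),round(float(G[k]),1)))
            print(n,nm,ax,"edge shift -/+ side (mm, strength):",r)
E
```

```text
top large long edge shift -/+ side (mm, strength): [(np.float64(12.0), 4.4), (np.float64(-11.5), 0.9)]
top large wide edge shift -/+ side (mm, strength): [(np.float64(-4.0), 9.0), (np.float64(2.0), 3.8)]
top medium long edge shift -/+ side (mm, strength): [(np.float64(4.5), 5.8), (np.float64(-7.0), 1.0)]
top medium wide edge shift -/+ side (mm, strength): [(np.float64(-10.5), 8.7), (np.float64(2.5), 4.2)]
top small long edge shift -/+ side (mm, strength): [(np.float64(-12.0), 6.0), (np.float64(4.5), 1.2)]
top small wide edge shift -/+ side (mm, strength): [(np.float64(0.5), 7.7), (np.float64(3.0), 4.3)]
scene large long edge shift -/+ side (mm, strength): [(np.float64(4.0), 10.8), (np.float64(5.5), 2.2)]
scene large wide edge shift -/+ side (mm, strength): [(np.float64(11.0), 14.6), (np.float64(8.5), 1.8)]
scene medium long edge shift -/+ side (mm, strength): [(np.float64(1.5), 10.9), (np.float64(4.5), 2.2)]
scene medium wide edge shift -/+ side (mm, strength): [(np.float64(0.0), 15.7), (np.float64(5.5), 2.0)]
scene small long edge shift -/+ side (mm, strength): [(np.float64(-10.5), 11.6), (np.float64(8.0), 2.4)]
scene small wide edge shift -/+ side (mm, strength): [(np.float64(-10.0), 16.5), (np.float64(1.5), 2.5)]
```

```bash
python3 -c "
from plant import ctrl
print(ctrl.close_job())"
```

```text
the job is handed in; nothing more can be done
None
```

I handed the job in: the medium and small cases are stacked on the large one and the drawer is pushed home to its stop, but the final camera check of the stack's centring was inconclusive and no verdict came back.

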